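# Clamp a stem sample in the spring vice

## Task

Take the stem sample that carries the stub of a side shoot out of the wire drying rack, set it down and let go of it so that you can take it again by its two flat sawn sides, then push the spring jaw of the specimen vice back with it, lower it between the jaws and let the spring close on its ends. Leave it clamped level and straight on the bed of the vice, bark side up, and leave the other two samples in the rack and everything else on the bench undisturbed.

Things in the scene. Friction and masses are not known exactly. Their poses are not given: they have to be found in the camera images.
- sample_mid (a point): Centre of the wanted sawn stem piece: 50 mm long (x), 15 wide (y), 25 high (z up), 18 g; centre 12.5 above its underside. Flat ends and sides (sides flat to 18 above the underside), rounded bark on top. It alone has a shoot stub, 8 thick, on top, leaning to +x, ending 17 from the centre along x and 47 above the underside. Stands bark up along one lane of the rack.
- stem_b_mid (a point): Centre of another stem sample in the rack, same size and shape without the stub. Stays in the rack.
- stem_c_mid (a point): Centre of the third stem sample in the rack, same as the second. Stays in the rack.
- rack: Fixed wire drying rack, 40 mm (x) by 116 (y); origin on the bench under its middle. Three lanes along x at y = -34, 0, +34; samples stand in them with undersides 10 above the bench. Wire hoops 31 high, 17 either way along x and 18 apart, cover the flat sides of each sample; its ends stick out beyond the rack and can be gripped from above, free down to the bench.
- board_top (a point): Middle of the top of the wooden preparation board, 200 mm along its x, 120 mm along its y, top 12 mm above the bench, fixed. The forceps lie across its far (+x) end, the rest is free: a good place to set the sample down.
- vice_seat (a point): Middle of the vice's bed, 46 mm above the bench, where the underside centre of a clamped sample belongs; z up, x from spring jaw to fixed jaw. Fixed foot, 45 radius. Jaws and bed 26 wide (y). Fixed jaw: face at x = +25, 12 thick, 14 high above the bed. Spring jaw: face at x = -19 closed, so 44 between jaws. Springs and rear plate behind it to x = -67. Space at both sides (y) is free.
- jaw_face (a point): Top edge of the flat face of the spring jaw, 31 mm above the bed; above it a bent thumb lip leans away, up to 40 above the bed. A sample held higher than the fixed jaw can push on this face. Moves with the jaw.
- vice_jaw (a joint): Travel of the spring jaw in m: 0 closed, grows as it is pushed back along the vice's -x, 0.014 at the stop. The spring pushes it towards the fixed jaw with 3 N closed and 0.4 N more for every mm. With a 50 mm sample clamped it reads 0.006.
- lamp: Gooseneck lamp, fixed: black foot of 35 mm radius, 22 mm high, neck up and a head that leans towards its +y (towards the vice) up to 40 mm from its origin in plan; 160 mm high. Stands beside the vice at its -y side. Origin under the foot.
- beaker: Empty glass beaker, 30 mm radius, 82 mm high, beside the rack. Origin under its base.
- dropper: Amber dropper bottle, 15 mm radius, 75 mm high, beside the rack. Origin under its base.
- jar: Specimen jar with white cap, 25 mm radius, 60 mm high, beyond the fixed jaw of the vice. Origin under its base.
- dish: Closed Petri dish lying flat, 45 mm radius, 15 mm high, behind the rack. Origin under its base.
- forceps: Steel forceps lying flat on the board, 126 mm along their x, 11 mm wide, 7 mm high. Origin at the underside of their middle.
- fruit: Dark red fruit, 36 mm radius, 78 mm high, beyond the board. Origin under its base.
There are look-alikes about, which are no part of the job. Leave any blue or purple look-alike of the part that bears vice_seat alone.

How it is judged:
By the outcome, as a careful person would: the job done as asked, in the order asked, and still so for the second after the job is handed in, with the robot touching nothing.
It also fails if it takes over 61 s, if anything falls off the work surface, if the arm or the gripper's body presses on something with over 40 N, if the wrist force passes 120 N, or if a joint passes its speed limit or range.

## Robot

A 7-joint arm with a two-finger parallel gripper is mounted at the origin on the work surface. World frame = base frame: x ahead of the robot, y to its left, z up, the work surface at z = 0. Lengths are in mm, angles in rad, forces in N, time in s.
With the tool pointing down it reaches from about 350 to 900 mm from the base axis. Payload 19.9 kg.
Tool frame: the origin (TCP) lies midway between the tips of the shut fingers; the grasp point (between the pads) lies 19 mm behind it (r.grip_depth is the distance from the TCP to the grasp point, in mm); z points along the fingers, y is the direction in which the jaws open and shut (so a half turn about z gives the same grasp; the last joint's range is limited). The gripper opens to 85 mm and grips with 20 to 120 N. Pads are 22 mm wide; open, the fingers measure 114 mm over their backs; the gripper's body (76 mm by 85 mm) begins 54 mm behind the grasp point. The pads swing forward as they close: fully open they stand 13 mm farther back than shut.
Start: joints at [1.256, 0.417, -0.01, 1.614, 0.005, 1.111, -0.053], TCP at [168.99, -601.701, 231.26] pointing down, gripper open.
Joint ranges: [-2.81, 2.81], [-0.39, 2.02], [-1.27, 1.25], [0.06, 2.57], [-1.19, 4.33], [0.19, 2], [-2.82, 2.82]. Speed limits (rad/s): [1.89, 1.89, 2.39, 2.39, 3.01, 3.01, 3.01].

## Interface

Orientations are given as a unit quaternion [w, x, y, z].
In Python, from bench import r gives the robot as it stands.
- The arm moves only by the tool arm_command, never from a script. Its argument "steps" is one flat list of numbers, 7 for each row, row after row: the shift along the tool's x, y, z in mm, then the turn, a rotation vector about the tool's x, y, z in degrees, then the gripper's target within -1 to 1 (shut at 1, half-way at 0, fully open at -1). In form: [dx, dy, dz, ax, ay, az, gripper, dx, dy, dz, ax, ay, az, gripper, ...]. A call has 1 to 5 rows; each row is the pose to reach, as a shift and turn from the pose commanded when the call began, along the tool's axes at that moment; what a row does not reach only later rows make up. A row lasts 1/12 s, in which the tool goes at most 41.7 mm and 7.16 degrees, less where a joint would pass 70% of its speed; a pose out of reach is approached as far as the arm can. A call with a gripper value outside its range is refused whole. The fingers move at their own pace and stop on an object; "force" is the grip in N (left out, the last holds). Time passes only in rows, so rows that repeat a pose let the fingers close. It gives the time, the measured TCP pose, the force and the opening at its end, in the units of the state.
- r.observe(): the state, without advancing time (a new reading comes with each control period).
- r.capture(name): name is "scene" or "top"; returns a dict with "frame" (400x640x3 uint8, red, green, blue), "depth" (400x640 float32, mm along the optical axis (not along the pixel's ray), 0 where there is no reading), "fx", "fy", "cx", "cy" (pixels), "dist" ([k1, k2, p1, p2, k3] as OpenCV has them; the pictures are not rectified), "pose" (4x4, takes a point from camera to world coordinates). Camera axes: x right, y down, z forward; pixel columns grow to the right and rows downward; lengths in mm; the calibration is good to about 2 mm. A picture is of the moment at which its call begins.
- r.hand_in(): hands the job in, once; it reports no verdict.
The state is a dict: "time": time; "joints": joint angles; "joint_vel": joint speeds; "joint_efforts": joint torques, N m; "ee_pos": TCP position; "tool_rot": TCP orientation; "ft_force": force on the tool from outside, world axes, zero at the start; "moment": the same for the moment, N m; "opening": opening from 0.0 (shut) to 1.0 (fully open).
Only numpy, scipy, OpenCV 4.12 (cv2) and the standard library are available. Lean on these libraries where they do the work, as an engineer would, in place of code of your own. Each camera call takes 0.05 s, during which the arm holds its last target.

## Working session

There is one attempt and no reset: what is moved stays moved. The work goes in short steps, Python scripts to look and compute and a tool call to move; the robot and the scene stay as the last step left them, time stands still between calls to the robot, and variables do not carry over. Pictures are saved under pics/ and viewed, and the job is handed in when it is done.

Besides the shell and the picture viewer there is one more tool, called after "Emit:" as name(argument=value, ...) on one line, values as JSON. arm_command: Moves the arm, as the interface text tells. Its arguments: {"type":"object","properties":{"steps":{"type":"array","items":{"type":"number"}},"force":{"type":"number"}},"required":["steps"]}

```bash
ls; mkdir -p pics; python3 - <<'E'
from bench import r
import cv2, numpy as np
s=r.observe(); print(s)
for n in("scene","top"):
    c=r.capture(n); np.savez(f"{n}0.npz",**c)
    cv2.imwrite(f"pics/{n}0.png",c["frame"][:,:,::-1]); print(n,c["fx"],c["fy"],c["cx"],c["cy"],c["dist"],c["pose"])
E
```

```text
pics
{'time': 0.0, 'joints': array([ 1.25551097,  0.41798768, -0.01033134,  1.61417198,  0.00468893,
        1.11070591, -0.05297806]), 'joint_vel': array([ 1.12674224e-03,  4.65210500e-04, -7.70361066e-05, -7.32222943e-05,
        1.32726383e-03,  2.33668068e-03, -2.85336301e-03]), 'joint_efforts': array([-5.25576434e-04, -8.64435410e+01,  6.78664539e-01, -4.34889615e+01,
        1.89399667e-02,  7.43113429e-03, -4.98781594e-05]), 'ee_pos': array([ 168.89996797, -601.38130846,  230.65250273]), 'tool_rot': array([-6.12676282e-04,  9.90641136e-01,  1.36490841e-01, -1.20346951e-04]), 'ft_force': array([ 0.24854139, -0.61314533, -0.10944857]), 'moment': array([-0.04715363, -0.00259032,  0.0187489 ]), 'opening': 0.9985453224943794}
scene 380.112153001152 380.112153001152 321.8792556307353 199.11166852768963 [-0.02489064  0.          0.          0.          0.        ] [[-3.73517053e-01  5.88129019e-01 -7.17348777e-01  1.23741653e+03]
 [ 9.27478899e-01  2.50424389e-01 -2.77615772e-01  2.58378587e+02]
 [ 1.63677376e-02 -7.69020079e-01 -6.39015035e-01  6.72079949e+02]
 [ 0.00000000e+00  0.00000000e+00  0.00000000e+00  1.00000000e+00]]
top 427.0096518766046 427.0096518766046 328.23628027959563 196.4259739351238 [-0.08944808  0.          0.          0.          0.        ] [[-1.47328604e-03 -9.80449066e-01  1.96767524e-01  3.63709955e+02]
 [-9.99982986e-01  3.33851899e-04 -5.82380753e-03 -3.94526621e+00]
 [ 5.64425544e-03 -1.96772757e-01 -9.80432876e-01  1.26023417e+03]
 [ 0.00000000e+00  0.00000000e+00  0.00000000e+00  1.00000000e+00]]
```

View pics/scene0.png

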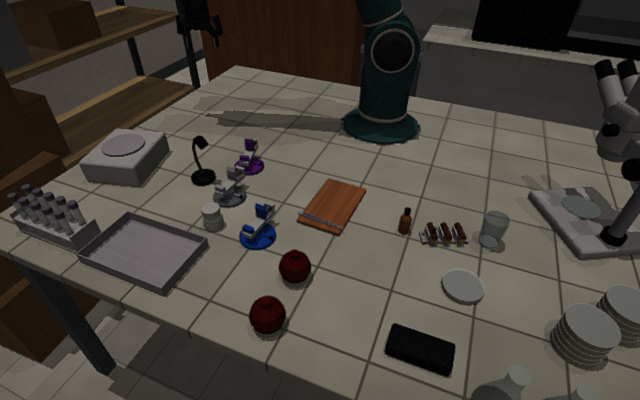

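View pics/top0.png

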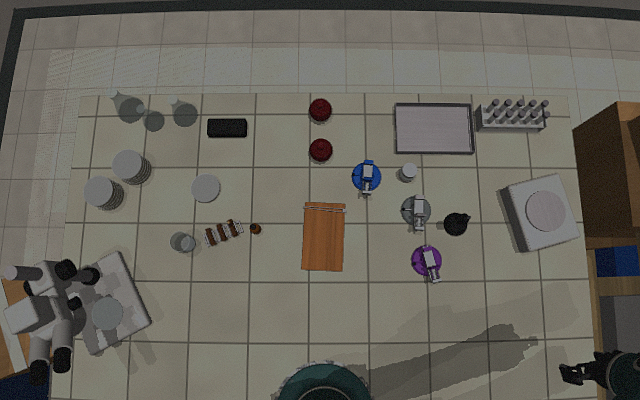

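Overview: the grey vice is at top (416,212), with blue (366,177) and purple (427,262) look-alikes. The rack is at top (223,233), the board at (323,237), the lamp at (456,222) and the jar at (408,172). I'll enlarge next.

```bash
cat > h.py <<'E'
import numpy as np, cv2
def load(n): return dict(np.load(n))
def K(c): return np.array([[c["fx"],0,c["cx"]],[0,c["fy"],c["cy"]],[0,0,1.]])
def ray(c,px):
    u=cv2.undistortPoints(np.array(px,float).reshape(-1,1,2),K(c),np.array(c["dist"],float)).reshape(-1,2)
    d=np.c_[u,np.ones(len(u))]@c["pose"][:3,:3].T
    return c["pose"][:3,3],d
def plane(c,px,z):
    o,d=ray(c,px); t=(z-o[2])/d[:,2]; return o+d*t[:,None]
def proj(c,P):
    P=np.array(P,float).reshape(-1,3); Ti=np.linalg.inv(c["pose"])
    p,_=cv2.projectPoints(P@Ti[:3,:3].T+Ti[:3,3],np.zeros(3),np.zeros(3),K(c),np.array(c["dist"],float)); return p.reshape(-1,2)
def tri(c1,p1,c2,p2):
    A=[];b=[]
    for c,p in((c1,p1),(c2,p2)):
        o,d=ray(c,[p]); d=d[0]/np.linalg.norm(d[0]); M=np.eye(3)-np.outer(d,d); A.append(M); b.append(M@o)
    return np.linalg.lstsq(np.vstack(A),np.hstack(b),rcond=None)[0]
def crop(c,x0,y0,w,h,k): return cv2.resize(c["frame"][y0:y0+h,x0:x0+w,::-1],None,fx=k,fy=k,interpolation=cv2.INTER_CUBIC)
E
python3 - <<'E'
from h import *
t=load("top0.npz");s=load("scene0.npz")
a=crop(t,195,205,70,50,8); b=crop(s,412,210,70,50,8)
cv2.imwrite("pics/rack_t.png",a);cv2.imwrite("pics/rack_s.png",b)
cv2.imwrite("pics/vice_t.png",crop(t,392,185,70,55,8));cv2.imwrite("pics/vice_s.png",crop(s,195,155,70,60,8))
for n,p in(("vice",(416,212)),("rack",(223,233)),("board",(323,237)),("lamp",(456,222)),("beaker",(182,242)),("dropper",(256,228))): print(n,plane(t,[p],20))
E
```

```text
vice [[ 565.57658546 -270.66839815   20.        ]]
rack [[503.57282947 296.77687141  20.        ]]
board [[492.2342164    4.09838736  20.        ]]
lamp [[ 535.3584115  -389.00611355   20.        ]]
beaker [[476.64184176 417.13985183  20.        ]]
dropper [[518.48986596 200.13157539  20.        ]]
```

View pics/rack_t.png

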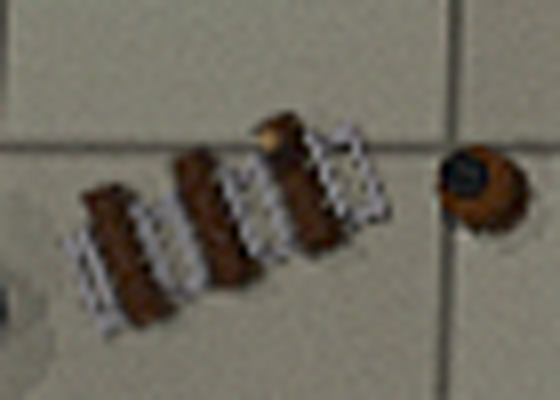

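View pics/rack_s.png

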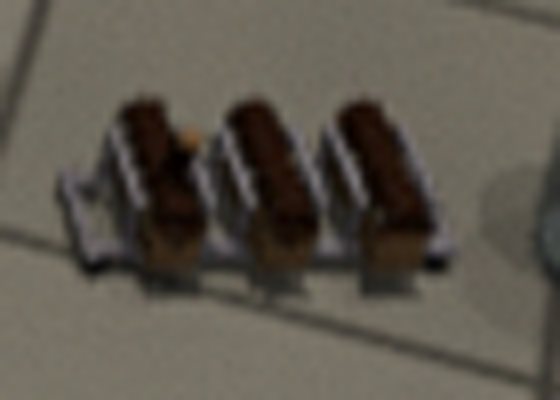

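View pics/vice_t.png

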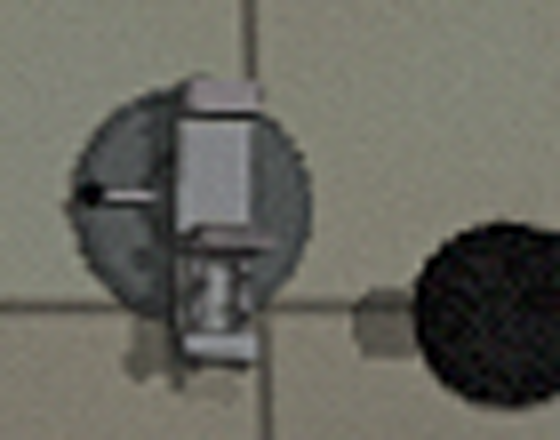

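View pics/vice_s.png

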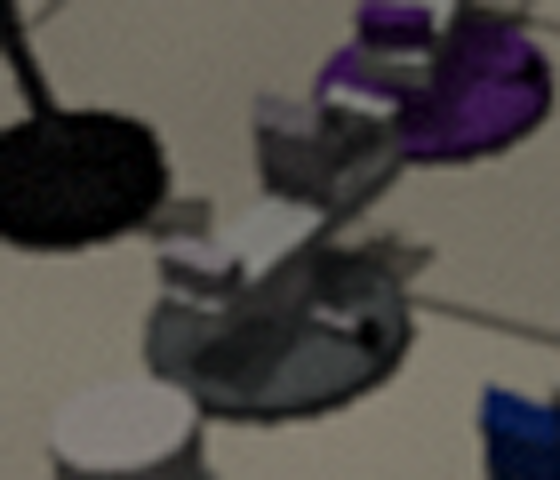

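Candidates for the sample are the three dark pieces at top (211,237), (222,232) and (233,228). The stub's pale end shows at top (229,222) and at scene (436,228), so the wanted piece is the one nearest the dropper, and both crops agree. The grey vice is the one meant, since the look-alikes are blue and purple. Next I'll measure with depth and masks.

```bash
cat >> h.py <<'E'
def cloud(c,x0,y0,w,h):
    vv,uu=np.mgrid[y0:y0+h,x0:x0+w]; px=np.c_[uu.ravel(),vv.ravel()]
    o,d=ray(c,px); z=c["depth"][vv,uu].ravel(); P=o+d*z[:,None]
    return px[z>0],P[z>0],c["frame"][vv,uu].reshape(-1,3)[z>0]
E
python3 - <<'E'
from h import *
np.set_printoptions(precision=1,suppress=True)
t=load("top0.npz");s=load("scene0.npz")
print("stub",tri(t,(195+270/8-.5,205+137/8-.5),s,(412+190/8-.5,210+140/8-.5)))
for n,c,b in(("top",t,(200,210,50,42)),("scene",s,(418,215,55,35))):
    px,P,C=cloud(c,*b)
    C=C.astype(int)
    m=(C[:,0]>C[:,2]+14)
    im=np.zeros((400,640),np.uint8); im[px[m][:,1],px[m][:,0]]=255
    k,l,st,ce=cv2.connectedComponentsWithStats(im,connectivity=4)
    for i in range(1,k):
        if st[i,4]<25: continue
        q=P[l[px[:,1],px[:,0]]==i]; 
        qq=q[(q[:,2]>26)&(q[:,2]<40)]
        if len(qq)<10: continue
        rct=cv2.minAreaRect(qq[:,:2].astype(np.float32))
        print(n,ce[i],len(q),len(qq),"med",np.median(qq,axis=0),"mean",qq.mean(0),"rect",rct)
    cv2.imwrite(f"pics/m_{n}.png",im[b[1]:b[1]+b[3],b[0]:b[0]+b[2]])
# vice: layers
for n,c,b in(("top",t,(395,190,45,50)),("scene",s,(205,160,50,52))):
    px,P,C=cloud(c,*b)
    for lo,hi in((3,14),(40,52),(55,66),(72,90)):
        q=P[(P[:,2]>lo)&(P[:,2]<hi)&(P[:,1]>-330)&(P[:,1]<-210)]
        print(n,lo,hi,len(q), q.min(0) if len(q) else 0,q.max(0) if len(q) else 0, np.round(q.mean(0),1) if len(q) else 0)
E
```

```text
stub [532.6 274.9  52.7]
top [224.8 237.5] 806 162 med [498.7 316.9  34.2] mean [498.7 315.5  34.1] rect ((498.41650390625, 315.7744140625), (49.44031524658203, 47.78925704956055), 23.661479949951172)
top [237.  219.1] 278 70 med [515.2 267.   34.2] mean [516.8 267.3  33.8] rect ((519.2257080078125, 268.46514892578125), (50.90355682373047, 14.752811431884766), 22.22646713256836)
scene [448.9 227.2] 1078 206 med [509.5 303.7  32.6] mean [508.7 303.8  32.3] rect ((508.1294250488281, 299.9123840332031), (52.540687561035156, 79.16368103027344), 23.046091079711914)
scene [432.9 240. ] 47 12 med [543.7 277.4  27.1] mean [543.7 277.4  27.4] rect ((543.6185302734375, 274.95965576171875), (18.15072250366211, 10.274333953857422), 71.67575073242188)
top 3 14 480 [ 487.  -329.7    3. ] [ 635.8 -210.7   13.9] [ 566.4 -269.     8. ]
top 40 52 194 [ 508.8 -284.1   40.2] [ 611.  -254.7   51.9] [ 564.2 -268.8   46.3]
top 55 66 105 [ 507.2 -284.6   55.1] [ 609.  -254.8   65.5] [ 552.9 -269.6   60.5]
top 72 90 29 [ 545.6 -281.6   72.2] [ 553.7 -257.2   89.8] [ 549.5 -269.7   82.1]
scene 3 14 429 [ 402.9 -330.     3.2] [ 621.5 -228.8   14. ] [ 553.4 -267.    10. ]
scene 40 52 238 [ 444.9 -304.    40. ] [ 677.3 -227.1   52. ] [ 555.7 -270.2   45.2]
scene 55 66 241 [ 512.2 -286.5   55.1] [ 701.8 -224.8   65.1] [ 625.6 -256.5   58.9]
scene 72 90 47 [ 549.9 -282.7   72.5] [ 558.2 -256.7   86. ] [ 553.3 -269.1   78.8]
```

```bash
python3 - <<'E'
from h import *
np.set_printoptions(precision=1,suppress=True)
t=load("top0.npz");s=load("scene0.npz")
def rot(a): a=np.radians(a); return np.array([[np.cos(a),np.sin(a)],[-np.sin(a),np.cos(a)]])
for n,c,b in(("top",t,(200,205,50,45)),("scene",s,(418,215,55,35))):
    px,P,C=cloud(c,*b); C=C.astype(int)
    brown=(C[:,0]>C[:,2]*1.35)
    m=brown&(P[:,2]>27)&(P[:,2]<38); q=P[m]
    best=min(np.arange(10,30,.5),key=lambda a:sum(np.sort(np.abs(((q[:,:2]@rot(a).T)[:,1]-o+17)%34-17))[:int(.9*len(q))].sum() if 0 else 0 for o in [0]) )
    # yaw: minimise spread of v mod 34
    def cost(a):
        v=(q[:,:2]@rot(a).T)[:,1]; return -abs(np.exp(2j*np.pi*v/34).mean())
    A=np.arange(5,35,.25); a=A[np.argmin([cost(x) for x in A])]
    uv=q[:,:2]@rot(a).T; ph=np.angle(np.exp(2j*np.pi*uv[:,1]/34).mean())*34/2/np.pi
    k=np.round((uv[:,1]-ph)/34)
    print(n,"yaw",a,len(q))
    for i in np.unique(k):
        w=uv[k==i]
        if len(w)<15: continue
        u0,u1=np.percentile(w[:,0],[2,98]); v0,v1=np.percentile(w[:,1],[3,97]); cen=rot(a).T@np.array([(u0+u1)/2,ph+34*i])
        print("  lane",i,len(w),"len",u1-u0,"w",v1-v0,"cen",cen,"med v",np.median(w[:,1])-ph-34*i, "vmid",(v0+v1)/2-ph-34*i)
    st=P[(P[:,2]>40)&(P[:,2]<62)&(P[:,1]<340)]; print("  high pts",len(st),st)
# board
px,P,C=cloud(t,295,195,60,85); q=P[(P[:,2]>8)&(P[:,2]<16)&(abs(P[:,1])<90)]
q=q[(C[(P[:,2]>8)&(P[:,2]<16)&(abs(P[:,1])<90)][:,0].astype(int)>60)]
print("board",cv2.minAreaRect(q[:,:2].astype(np.float32)),np.median(q[:,2]))
# vice bed/jaws yaw
for n,c,b in(("top",t,(395,190,45,50)),("scene",s,(205,160,50,52))):
    px,P,C=cloud(c,*b)
    m=(P[:,1]>-300)&(P[:,1]<-240)&(P[:,0]>490)&(P[:,0]<620)
    for lo,hi,x0,x1 in((44,48.5,540,600),(57,62,580,620),(72,90,530,570),(40,80,490,530)):
        q=P[m&(P[:,2]>lo)&(P[:,2]<hi)&(P[:,0]>x0)&(P[:,0]<x1)]
        if len(q)>8: print(n,lo,hi,len(q),cv2.minAreaRect(q[:,:2].astype(np.float32)),q.min(0),q.max(0),q.mean(0))
px,P,C=cloud(t,395,190,45,50); q=P[(P[:,2]>5)&(P[:,2]<12)]; print("foot",cv2.minEnclosingCircle(q[:,:2].astype(np.float32)), np.median(q[:,2]))
E
```

```text
top yaw 21.75 211
  lane 2.0 63 len 49.32824878054748 w 11.477874887399551 cen [518.5 268.1] med v -0.7784460523214562 vmid 0.5811660538932841
  lane 3.0 71 len 48.05397771236687 w 11.785604058516086 cen [505.4 299.4] med v -0.06791453263048197 vmid 0.9785529865656031
  lane 4.0 77 len 48.461600533403384 w 13.004803621397286 cen [491.9 330.6] med v -0.09507846329120184 vmid -0.09062769140874138
  high pts 15 [[533.7 274.8  57.6]
 [530.9 277.7  56.9]
 [531.2 275.3  55. ]
 [530.8 271.7  58.1]
 [527.6 276.7  60.5]
 [527.6 273.9  60.3]
 [528.6 272.7  53. ]
 [529.4 271.1  47.3]
 [526.2 276.4  49.2]
 [526.1 273.2  50.3]
 [526.5 271.   47.2]
 [524.1 274.7  43.2]
 [524.1 271.8  43.5]
 [524.3 269.2  42.2]
 [509.8 303.7  41.1]]
scene yaw 24.25 261
  lane 1.0 78 len 47.66107908903132 w 12.738020882012073 cen [523.5 268.1] med v -0.488816086461739 vmid 1.0851754115323118
  lane 2.0 91 len 47.60998118449197 w 12.854088816180393 cen [509.6 299.1] med v 0.12172598994180817 vmid 0.8639124417664732
  lane 3.0 92 len 46.94990368739775 w 11.597420796769484 cen [497.4 330.9] med v -0.3785281314423514 vm
[... 1359 characters left out ...]
284.2   44. ] [ 597.2 -257.4   48.1] [ 568.9 -268.4   45.4]
scene 57 62 33 ((605.9832153320312, -273.1272888183594), (27.00724220275879, 12.858266830444336), 86.72325134277344) [ 599.7 -286.5   57.5] [ 612.9 -259.6   60.9] [ 606.5 -272.5   58.9]
scene 72 90 47 ((554.2977905273438, -269.6869812011719), (8.19594669342041, 25.906848907470703), 1.31682550907135) [ 549.9 -282.7   72.5] [ 558.2 -256.7   86. ] [ 553.3 -269.1   78.8]
scene 40 80 67 ((521.4033813476562, -267.8432312011719), (17.16415023803711, 23.934904098510742), 4.141506671905518) [ 512.2 -280.1   40.9] [ 529.4 -256.1   64.6] [ 520.2 -265.    54.2]
foot ((565.2933349609375, -275.84442138671875), 94.20201110839844) 9.266527119352304
```

```bash
cat >> h.py <<'E'
def mv(p,psi,q,psi2):
    a=np.radians(psi); d=np.array(q,float)-np.array(p,float)
    x=np.array([np.cos(a),np.sin(a),0]);y=np.array([np.sin(a),-np.cos(a),0])
    return [round(float(v),1) for v in (d@x,d@y,-d[2])]+[round(psi-psi2,1)], round(float(np.linalg.norm(d)),1)
def now(s):
    w,x,y,z=s["tool_rot"]; from scipy.spatial.transform import Rotation as R
    M=R.from_quat([x,y,z,w]).as_matrix(); return s["ee_pos"],np.degrees(np.arctan2(M[1,0],M[0,0])),M
def plan(s,L):
    p,psi,M=now(s); print("now",np.round(p,1),round(psi,2),"tilt",np.round(M[:,2],4),"t",round(s["time"],2),"F",np.round(s["ft_force"],1),"op",round(s["opening"],3))
    for q,b in L: print(*mv(p,psi,q,b)); p,psi=q,b
E
python3 - <<'E'
from h import *
from bench import r
t=load("top0.npz")
px,P,C=cloud(t,185,170,40,40);q=P[(P[:,2]>11)&(P[:,2]<18)];print("dish",cv2.minEnclosingCircle(q[:,:2].astype(np.float32)),np.median(q,axis=0))
plan(r.observe(),[((300,-465,230),46),((430,-330,230),76),((490,-140,230),106),((515,65,230),113),((520.5,268,230),113)])
E
```

```text
dish ((641.943603515625, 360.3733825683594), 45.61963653564453) [642.5266978  361.0375283   15.18541523]
now [ 168.9 -601.4  230.7] 15.69 tilt [-4.0e-04  1.1e-03 -1.0e+00] t 0.1 F [ 0.3  0.8 -0.8] op 0.999
[163.1, -95.9, 0.7, np.float64(-30.3)] 189.2
[187.4, -0.3, -0.0, -30] 187.4
[198.9, 12.3, -0.0, -30] 199.2
[190.2, 80.5, -0.0, -7] 206.5
[184.7, 84.4, -0.0, 0] 203.1
```

Emit:
arm_command(steps=[33,-19,0,0,0,-6,-1,65,-38,0,0,0,-12,-1,98,-57,0,0,0,-18,-1,130,-76,0,0,0,-24,-1,163,-96,0,0,0,-30,-1])

```text
time: 0.52
ee_pos: [300.7, -463.7, 231.1]
tool_rot: [-0.0, 0.921, 0.39, -0.0]
ft_force: [0.7, -1.0, 1.0]
opening: 1.0
```

Emit:
arm_command(steps=[37,0,0,0,0,-6,-1,75,0,0,0,0,-12,-1,112,0,0,0,0,-18,-1,150,0,0,0,0,-24,-1,187,0,0,0,0,-30,-1])

```text
time: 0.93
ee_pos: [431.5, -329.7, 231.2]
tool_rot: [-0.0, 0.788, 0.616, -0.0]
ft_force: [-0.0, -0.8, -0.2]
opening: 0.996
```

Tracking is good, so I'll carry on to above the rack.

Emit:
arm_command(steps=[40,2,0,0,0,-6,-1,80,5,0,0,0,-12,-1,120,7,0,0,0,-18,-1,160,10,0,0,0,-24,-1,199,12,0,0,0,-30,-1])

```text
time: 1.35
ee_pos: [491.6, -139.5, 231.3]
tool_rot: [-0.0, 0.602, 0.799, -0.0]
ft_force: [1.3, 0.1, -0.4]
opening: 1.0
```

Emit:
arm_command(steps=[38,16,0,0,0,-1.4,-1,76,32,0,0,0,-2.8,-1,114,48,0,0,0,-4.2,-1,152,64,0,0,0,-5.6,-1,190,80,0,0,0,-7,-1])

```text
time: 1.77
ee_pos: [516.8, 64.9, 231.3]
tool_rot: [0.0, 0.554, 0.833, -0.0]
ft_force: [1.2, -0.9, -0.4]
opening: 1.001
```

Emit:
arm_command(steps=[37,17,0,0,0,0,-1,74,34,0,0,0,0,-1,111,51,0,0,0,0,-1,148,68,0,0,0,0,-1,185,84,0,0,0,0,-1])

```text
time: 2.18
ee_pos: [523.0, 267.9, 231.1]
tool_rot: [-0.0, 0.554, 0.832, -0.0]
ft_force: [0.1, -0.9, 0.3]
opening: 0.999
```

```bash
python3 - <<'E'
from h import *
from bench import r
s=r.observe()
plan(s,[((520.5,268.1,100),113),((520.5,268.1,60),113),((520.5,268.1,3),113)])
c=r.capture("scene");cv2.imwrite("pics/s1.png",crop(c,340,110,180,150,4))
t=r.capture("top")
p,psi,M=now(s)
# where the fingers show: use depth of top for gripper? print fingertips predicted
print(proj(c,[p]),proj(t,[p]))
np.savez("s1.npz",**c)
E
```

```text
now [523.  267.9 231.1] 112.66 tilt [-3.e-04 -2.e-04 -1.e+00] t 2.18 F [ 0.1 -0.9  0.3] op 0.999
[1.1, -2.2, 131.1, np.float64(-0.3)] 131.1
[0.0, 0.0, 40.0, 0] 40.0
[0.0, 0.0, 57.0, 0] 57.0
[[450.37926243 161.45705654]] [[214.76028052 215.40132567]]
```

View pics/s1.png

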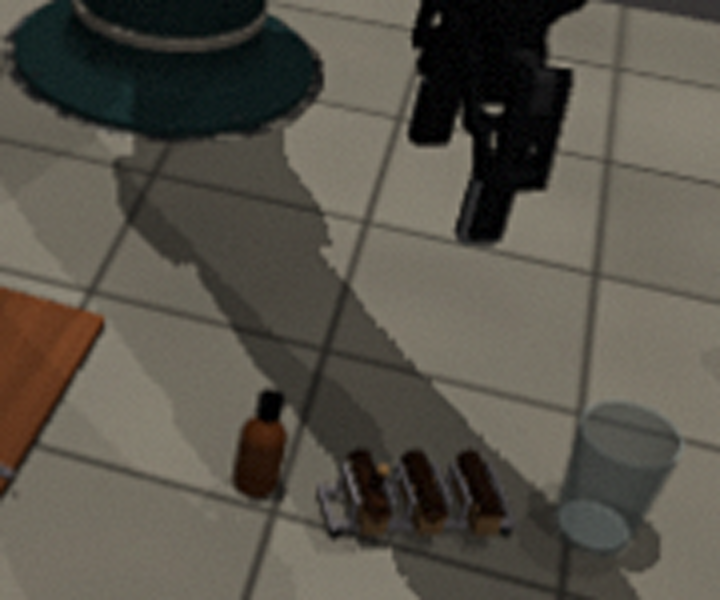

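The fingertips straddle above the rack, with the stub piece at scene crop (370,490) to the right of the dropper. Descending now.

Emit:
arm_command(steps=[1,-2,35,0,0,0,-1,1,-2,70,0,0,0,-1,1,-2,105,0,0,0,-1,1,-2,140,0,0,0,-1,1,-2,160,0,0,0,-1])

```text
time: 2.7
ee_pos: [519.4, 265.2, 67.5]
tool_rot: [-0.001, 0.554, 0.832, -0.002]
ft_force: [0.5, 0.4, -0.2]
opening: 1.0
```

```bash
python3 - <<'E'
from h import *
from bench import r
s=r.observe()
plan(s,[((520.5,268.1,3),113)])
c=r.capture("scene");cv2.imwrite("pics/s2.png",crop(c,400,180,90,70,8))
t=r.capture("top");cv2.imwrite("pics/t2.png",crop(t,180,190,90,70,8))
E
```

```text
now [519.4 265.2  67.5] 112.7 tilt [-0.0036 -0.0015 -1.    ] t 2.7 F [ 0.5  0.4 -0.2] op 1.0
[2.2, 2.1, 64.5, np.float64(-0.3)] 64.6
```

View pics/s2.png

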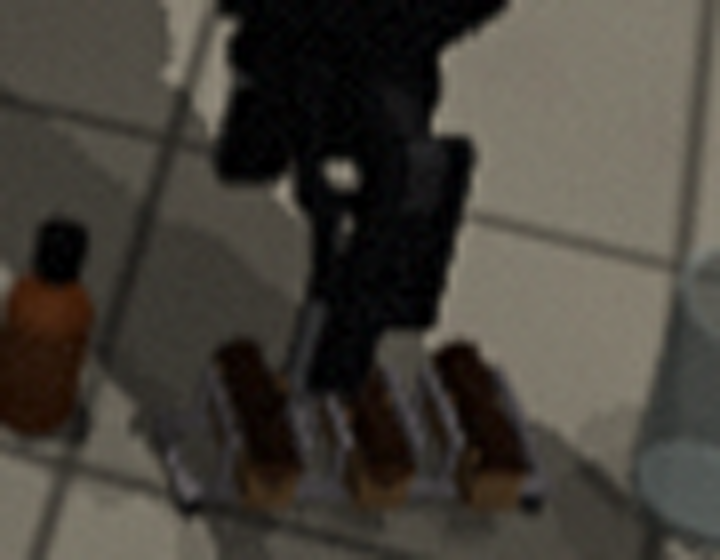

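View pics/t2.png

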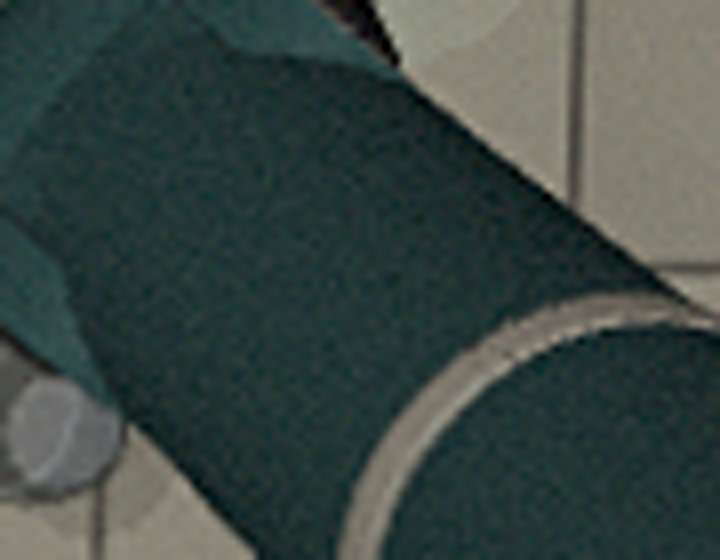

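```bash
python3 - <<'E'
from h import *
from bench import r
s=r.observe();p,psi,M=now(s)
c=r.capture("scene");np.savez("s3.npz",**c)
# fingers: near +u finger, tip corners
u=M[:,1];v=M[:,0];print("u",u)
px,P,C=cloud(c,405,180,80,60)
m=(P[:,2]>60)&(P[:,2]<130)&(P[:,0]>420)&(C.max(1)<75)
q=(P[m]-p)@np.c_[v,u,[0,0,1]]
for lo in range(10,60,5):
    w=q[(q[:,2]>=lo)&(q[:,2]<lo+5)]; w=w[w[:,1]>0]
    if len(w)>3: print(lo,len(w),"v",np.percentile(w[:,0],[3,50,97]).round(1),"u",np.percentile(w[:,1],[3,50,97]).round(1))
E
```

```text
u [ 0.92251784  0.38591198 -0.00572466]
10 10 v [-9.5 -0.9  8.7] u [49.3 51.1 53.5]
15 5 v [-11.1 -10.   -7.2] u [46.6 51.2 54.6]
20 16 v [-11.9  -2.2   9.2] u [50.3 56.6 59.9]
25 19 v [-11.4  -4.8   5.7] u [47.4 56.8 60.6]
30 14 v [-11.1  -2.    6.5] u [50.5 57.7 59.6]
35 20 v [-11.8  -6.7   4.5] u [48.  57.6 60. ]
40 14 v [-11.2  -7.    6.1] u [50.  55.6 60.3]
45 5 v [-11.7 -10.6  -7.1] u [48.  52.6 57.1]
55 13 v [-13.3 -11.5   5.8] u [49.9 56.1 74.9]
```

Emit:
arm_command(steps=[3,2,15,0,0,-0.3,-1,3,2,30,0,0,-0.3,-1,3,2,45,0,0,-0.3,-1,3,2,57,0,0,-0.3,-1,3,2,57,0,0,-0.3,-1])

```text
time: 3.27
ee_pos: [520.6, 269.0, 11.8]
tool_rot: [-0.001, 0.552, 0.834, -0.001]
ft_force: [0.0, -0.7, -0.7]
opening: 0.997
```

```bash
python3 - <<'E'
from h import *
from bench import r
s=r.observe()
plan(s,[((520.5,268.6,3),113)])
c=r.capture("scene");cv2.imwrite("pics/s4.png",crop(c,400,180,90,70,8))
E
```

```text
now [520.6 269.   11.8] 112.98 tilt [-0.0028 -0.0014 -1.    ] t 3.27 F [ 0.  -0.7 -0.7] op 0.997
[-0.3, -0.2, 8.8, np.float64(-0.0)] 8.9
```

View pics/s4.png

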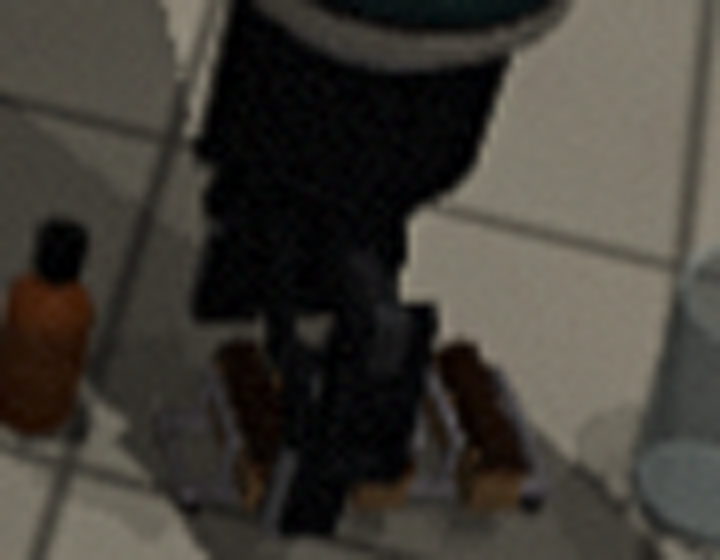

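```bash
python3 - <<'E'
from h import *
from bench import r
s=r.observe();p,psi,M=now(s)
c=r.capture("scene");u=M[:,1];v=M[:,0]
f=lambda P:((proj(c,P)-[399.5,179.5])*8).round()
print("end corners z35",f([p*[1,1,0]+np.array([0,0,z])+u*25+v*k for z in(10,28) for k in(-7.5,7.5)]))
print("-u end", f([p*[1,1,0]+np.array([0,0,28])-u*25+v*k for k in(-7.5,7.5)]))
print("finger tip bottom",f([p+np.array([0,0,13])+u*a+v*k for a in(43,57) for k in(-11,11)]))
px,P,C=cloud(c,405,180,80,70); C=C.astype(int)
# wood end faces
m=(C[:,0]>C[:,2]*1.6)&(P[:,2]>5)&(P[:,2]<40)&(P[:,1]<360)&(P[:,1]>240)
q=(P[m]-p)@np.c_[v,u,[0,0,1]]; 
for i in np.argsort(q[:,0])[::2]: print(px[m][i],q[i].round(1),P[m][i].round(1))
E
```

```text
end corners z35 [[241. 510.]
 [291. 510.]
 [253. 468.]
 [303. 468.]]
-u end [[215. 353.]
 [263. 353.]]
finger tip bottom [[255. 517.]
 [329. 517.]
 [266. 552.]
 [341. 552.]]
[425 217] [ -9.  -40.5  22.9] [487.3 245.4  36. ]
[427 224] [ -7.7 -20.2  18.1] [505.5 254.5  31.2]
[430 240] [-7.7 22.   5.1] [544.2 271.   18.2]
[430 241] [-7.6 23.5  3.2] [545.6 271.6  16.3]
[428 228] [-7.5 -8.5 15.7] [516.2 259.2  28.9]
[431 237] [-7.3 22.  15.3] [544.1 271.3  28.5]
[431 239] [-7.3 25.  11.7] [546.9 272.5  24.8]
[430 237] [-7.2 16.2  9.5] [538.7 269.2  22.6]
[430 238] [-7.1 17.7  7.5] [540.1 269.8  20.7]
[428 227] [ -6.9 -11.6  16.1] [513.1 258.6  29.2]
[429 229] [-6.7 -2.9 17.7] [521.  262.1  30.8]
[427 225] [ -6.4 -21.6  13.2] [503.6 255.1  26.4]
[430 232] [-6.4  6.7 16.9] [529.7 266.2  30.1]
[428 226] [ -6.2 -14.7  16.5] [509.9 258.   29.7]
[431 241] [-6.1 25.5  5.3] [546.9 273.8  18.5]
[431 234] [-5.7 13.6 17.1] [535.8 269.6  30.2]
[430 230] [-5.6  1.6 18.7] [524.7 265.   31.8]
[428 224] [ -5.5 -19.6  18.6] [505.1 256.8  31.7]
[432 237] [-5.2 22.7 16.1] [544.  273.5  29.2]
[432 239] [-5.1
[... 4529 characters left out ...]
[69.4 26.3 22.7] [518.1 343.6  35.9]
[463 234] [69.6 18.6 21.7] [510.9 340.8  34.9]
[462 231] [69.7  9.5 22.8] [502.6 337.3  36. ]
[458 223] [ 70.  -21.9  19.6] [473.5 325.4  32.7]
[462 242] [70.5 25.1  1. ] [516.6 344.2  14.2]
[461 230] [70.8  1.4 18.3] [494.7 335.2  31.4]
[462 243] [71.2 25.5 -2. ] [516.7 345.   11.1]
[459 225] [ 71.4 -16.6  17.9] [477.9 328.7  31. ]
[463 241] [71.5 26.1  5.5] [517.1 345.5  18.7]
[460 227] [71.9 -9.7 17.6] [484.  331.8  30.8]
[463 240] [72.2 23.3  6.1] [514.3 345.1  19.2]
[461 228] [73.4 -6.4 17.5] [486.5 334.6  30.6]
[463 243] [74.1 24.8 -2.8] [514.9 347.3  10.4]
[465 239] [74.2 26.8 13. ] [516.7 348.2  26.2]
[464 241] [75.9 22.8  2.1] [512.4 348.2  15.2]
```

The depth data shows the wanted sample within 1 mm of the gripper axis and its neighbours at +34 and +68, so I'll go down and grip the ends.

Emit:
arm_command(steps=[0,0,5,0,0,0,-1,0,0,8,0,0,0,-1,0,0,8,0,0,0,0,0,0,8,0,0,0,0.6,0,0,8,0,0,0,0.6], force=30)

```text
time: 3.78
ee_pos: [521.8, 269.9, 6.5]
tool_rot: [0.0, 0.552, 0.834, 0.0]
ft_force: [-0.7, 0.3, 0.7]
opening: 0.605
```

Emit:
arm_command(steps=[0,0,0,0,0,0,0.6,0,0,0,0,0,0,0.6,0,0,0,0,0,0,0.6,0,0,0,0,0,0,0.6,0,0,0,0,0,0,0.6])

```text
time: 4.2
ee_pos: [521.8, 269.9, 6.7]
tool_rot: [0.0, 0.552, 0.834, 0.0]
ft_force: [-1.1, -1.1, 5.9]
opening: 0.581
```

Emit:
arm_command(steps=[0,0,-5,0,0,0,0.6,0,0,-15,0,0,0,0.6,0,0,-28,0,0,0,0.6,0,0,-45,0,0,0,0.6,0,0,-60,0,0,0,0.6])

```text
time: 4.62
ee_pos: [521.8, 270.0, 68.3]
tool_rot: [0.0, 0.552, 0.834, 0.0]
ft_force: [-0.1, -0.6, -0.1]
opening: 0.581
```

Emit:
arm_command(steps=[0,0,-30,0,0,0,0.6,0,0,-60,0,0,0,0.6,0,0,-90,0,0,0,0.6,0,0,-90,0,0,0,0.6,0,0,-90,0,0,0,0.6])

```text
time: 5.03
ee_pos: [522.5, 270.1, 158.9]
tool_rot: [0.001, 0.552, 0.834, 0.001]
ft_force: [-0.4, -0.2, -0.8]
opening: 0.579
```

```bash
python3 - <<'E'
from h import *
from bench import r
s=r.observe()
plan(s,[((500,140,140),101),((475,0,120),88),((475,0,30),88)])
c=r.capture("scene");cv2.imwrite("pics/s5.png",crop(c,400,150,90,100,6));np.savez("s5.npz",**c)
p,psi,M=now(s)
px,P,C=cloud(c,405,150,80,80); C=C.astype(int)
m=(C[:,0]>C[:,2]*1.5)&(P[:,2]>60)&(P[:,2]<260)
q=(P[m]-p)@np.c_[M[:,0],M[:,1],[0,0,1]]
if len(q): print(len(q),np.percentile(q,[3,50,97],axis=0))
E
```

```text
now [522.5 270.1 158.9] 112.97 tilt [ 0.0036  0.0012 -1.    ] t 5.03 F [-0.4 -0.2 -0.8] op 0.579
[-111.1, -71.5, 18.9, np.float64(12.0)] 133.4
[-132.7, -51.3, 20.0, 13] 143.6
[0.0, 0.0, 90.0, 0] 90.0
197 [[-62.26014642 -25.99186833 -92.39678825]
 [ -7.31787796  -3.25801427  25.54069325]
 [  5.05096071  64.10439762  94.24109101]]
```

View pics/s5.png

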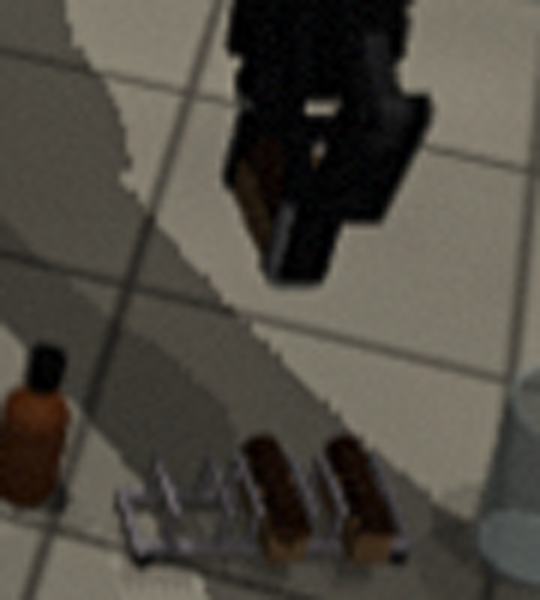

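The sample is held by its ends, with the stub visible at crop (318,155) and two samples still in the rack. On to the board.

Emit:
arm_command(steps=[-22,-14,0,0,0,2.4,0.6,-44,-28,0,0,0,4.8,0.6,-66,-42,0,0,0,7.2,0.6,-88,-57,0,0,0,9.6,0.6,-111,-71,10,0,0,12,0.6])

```text
time: 5.5
ee_pos: [499.3, 138.9, 146.7]
tool_rot: [0.0, 0.637, 0.771, 0.0]
ft_force: [0.7, -0.6, 0.5]
opening: 0.583
```

Emit:
arm_command(steps=[-27,-10,0,0,0,2.6,0.6,-53,-20,5,0,0,5.2,0.6,-80,-31,15,0,0,7.8,0.6,-106,-41,25,0,0,10.4,0.6,-133,-51,35,0,0,13,0.6])

```text
time: 5.92
ee_pos: [473.9, -1.6, 110.4]
tool_rot: [-0.0, 0.72, 0.694, -0.0]
ft_force: [1.4, -0.0, 0.5]
opening: 0.578
```

Emit:
arm_command(steps=[0,0,25,0,0,0,0.6,0,0,50,0,0,0,0.6,0,0,70,0,0,0,0.6,0,0,80,0,0,0,0.6,0,0,80,0,0,0,0.6])

```text
time: 6.33
ee_pos: [473.4, -0.2, 29.3]
tool_rot: [-0.002, 0.719, 0.695, -0.001]
ft_force: [-1.0, 0.8, -0.4]
opening: 0.574
```

```bash
python3 - <<'E'
from h import *
from bench import r
s=r.observe()
plan(s,[((475,0,8.7),88)])
c=r.capture("scene");cv2.imwrite("pics/s6.png",crop(c,290,130,90,90,6));np.savez("s6.npz",**c)
E
```

```text
now [ 4.734e+02 -2.000e-01  2.930e+01] 88.01 tilt [-4.1e-03  6.0e-04 -1.0e+00] t 6.33 F [-1.   0.8 -0.4] op 0.574
[0.2, 1.6, 20.6, np.float64(0.0)] 20.7
```

View pics/s6.png

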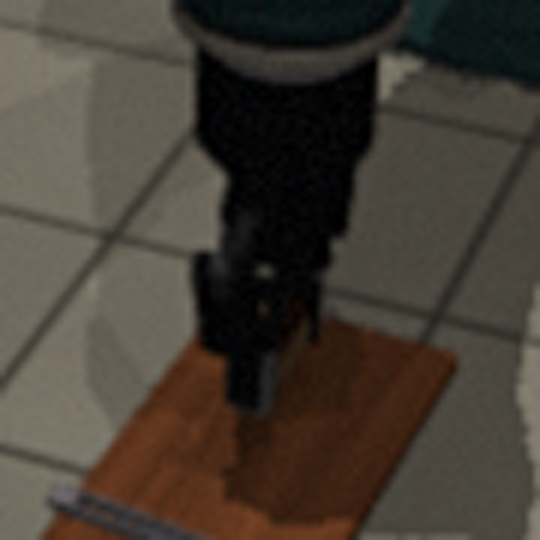

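Emit:
arm_command(steps=[0,0,9,0,0,0,0.6,0,0,14,0,0,0,0.6,0,0,16,0,0,0,0.6,0,0,17,0,0,0,0.6,0,0,18,0,0,0,0.6])

```text
time: 6.8
ee_pos: [475.1, -0.4, 13.5]
tool_rot: [0.0, 0.719, 0.695, 0.0]
ft_force: [0.1, 0.6, -0.1]
opening: 0.581
```

Emit:
arm_command(steps=[0,0,1,0,0,0,0.6,0,0,1,0,0,0,0.6])

```text
time: 6.97
ee_pos: [475.0, -0.4, 12.3]
tool_rot: [0.0, 0.719, 0.695, 0.0]
ft_force: [-0.7, -0.3, 0.0]
opening: 0.58
```

Emit:
arm_command(steps=[0,0,1,0,0,0,0.6,0,0,1,0,0,0,0.6])

```text
time: 7.13
ee_pos: [474.9, -0.4, 11.3]
tool_rot: [-0.0, 0.719, 0.695, 0.0]
ft_force: [-0.1, 1.2, -0.1]
opening: 0.577
```

Emit:
arm_command(steps=[0,0,1,0,0,0,0.6,0,0,1,0,0,0,0.6])

```text
time: 7.3
ee_pos: [474.9, -0.4, 10.2]
tool_rot: [-0.0, 0.719, 0.695, -0.0]
ft_force: [0.4, -0.0, -0.3]
opening: 0.58
```

Emit:
arm_command(steps=[0,0,1,0,0,0,0.6,0,0,1,0,0,0,0.6])

```text
time: 7.47
ee_pos: [475.0, -0.4, 9.2]
tool_rot: [-0.0, 0.719, 0.695, 0.0]
ft_force: [-0.9, -0.2, -0.1]
opening: 0.579
```

Emit:
arm_command(steps=[0,0,0.7,0,0,0,0.6,0,0,0.7,0,0,0,0.6])

```text
time: 7.63
ee_pos: [475.0, -0.4, 9.1]
tool_rot: [0.0, 0.719, 0.695, -0.0]
ft_force: [-5.5, 0.8, 18.5]
opening: 0.577
```

Contact on the board came at z 9.1. I'll relieve the pressure, let go and rise.

Emit:
arm_command(steps=[0,0,-0.6,0,0,0,0.6,0,0,-0.6,0,0,0,-0.6,0,0,-0.6,0,0,0,-1,0,0,-0.6,0,0,0,-1,0,0,-0.6,0,0,0,-1])

```text
time: 8.05
ee_pos: [474.9, -0.4, 9.1]
tool_rot: [-0.0, 0.719, 0.695, -0.0]
ft_force: [0.2, 0.9, -0.0]
opening: 1.001
```

Emit:
arm_command(steps=[0,0,-20,0,0,0,-1,0,0,-45,0,0,0,-1,0,0,-75,0,0,0,-1,0,0,-110,0,0,0,-1,0,0,-140,0,0,0,-1])

```text
time: 8.47
ee_pos: [474.7, -0.1, 151.0]
tool_rot: [-0.0, 0.719, 0.695, 0.0]
ft_force: [0.4, -0.2, 0.3]
opening: 1.002
```

```bash
python3 - <<'E'
from h import *
from bench import r
s=r.observe()
plan(s,[])
p,psi,M=now(s)
c=r.capture("scene");cv2.imwrite("pics/s7.png",crop(c,290,150,90,80,6));np.savez("s7.npz",**c)
t=r.capture("top");cv2.imwrite("pics/t7.png",crop(t,285,190,80,90,6));np.savez("t7.npz",**t)
for n,c,b in(("scene",c,(290,165,80,60)),("top",t,(285,190,80,90))):
    px,P,C=cloud(c,*b)
    m=(P[:,2]>24)&(P[:,2]<42)&(abs(P[:,0]-475)<50)&(abs(P[:,1])<40)
    q=P[m]
    if len(q)>10: print(n,len(q),cv2.minAreaRect(q[:,:2].astype(np.float32)),q.mean(0),q.min(0),q.max(0))
    q=P[(P[:,2]>42)&(P[:,2]<64)&(abs(P[:,0]-475)<50)&(abs(P[:,1])<40)]; print("stub",len(q),q.mean(0) if len(q) else 0)
E
```

```text
now [ 4.747e+02 -1.000e-01  1.510e+02] 88.02 tilt [-1.e-04  4.e-04 -1.e+00] t 8.47 F [ 0.4 -0.2  0.3] op 1.002
scene 85 ((479.31756591796875, 0.27182579040527344), (15.364572525024414, 53.00343322753906), 87.6137924194336) [482.68502866   2.50445213  32.53983775] [452.59151205  -8.40620627  24.10520384] [506.11614876   8.39190745  40.18616323]
stub 14 [492.37277132   0.670164    52.52405241]
stub 0 0
```

View pics/s7.png

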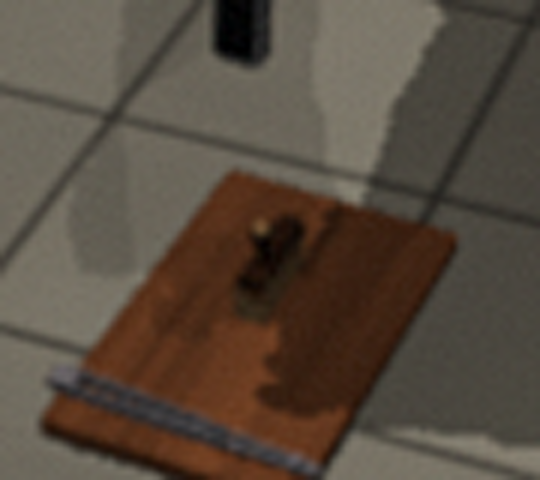

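View pics/t7.png

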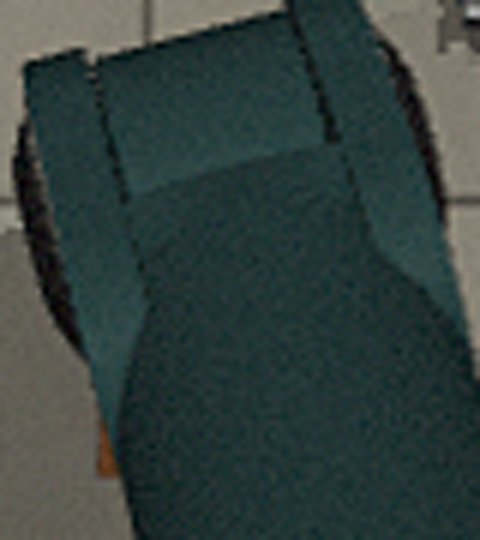

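The sample stands bark up on the board, with its stub at scene crop (262,228). Next I'll turn 90° to take the flat sides.

Emit:
arm_command(steps=[0,0,0,0,0,6,-1,0,0,0,0,0,12,-1,0,0,0,0,0,18,-1,0,0,0,0,0,24,-1,0,0,0,0,0,30,-1])

```text
time: 8.98
ee_pos: [474.7, -0.5, 148.8]
tool_rot: [-0.0, 0.876, 0.482, -0.0]
ft_force: [-0.1, -0.6, -0.9]
opening: 1.0
```

Emit:
arm_command(steps=[0,0,0,0,0,6,-1,0,0,0,0,0,12,-1,0,0,0,0,0,18,-1,0,0,0,0,0,24,-1,0,0,0,0,0,30,-1])

```text
time: 9.4
ee_pos: [474.7, -0.4, 148.7]
tool_rot: [-0.0, 0.971, 0.239, -0.0]
ft_force: [0.1, 0.8, 1.6]
opening: 1.0
```

Emit:
arm_command(steps=[0,0,0,0,0,6,-1,0,0,0,0,0,12,-1,0,0,0,0,0,18,-1,0,0,0,0,0,24,-1,0,0,0,0,0,30,-1])

```text
time: 9.82
ee_pos: [474.7, -0.4, 148.7]
tool_rot: [0.0, 1.0, -0.02, -0.0]
ft_force: [-0.4, 0.2, -0.4]
opening: 0.998
```

Emit:
arm_command(steps=[0,0,30,0,0,0,-1,0,0,60,0,0,0,-1,0,0,85,0,0,0,-1,0,0,95,0,0,0,-1,0,0,95,0,0,0,-1])

```text
time: 10.23
ee_pos: [473.5, -0.3, 52.2]
tool_rot: [-0.0, 1.0, -0.017, -0.002]
ft_force: [-0.5, -0.7, 0.4]
opening: 1.001
```

```bash
python3 - <<'E'
from h import *
from bench import r
s=r.observe()
plan(s,[((475,-0.2,14.5),-2)])
E
```

```text
now [ 4.735e+02 -3.000e-01  5.220e+01] -2.0 tilt [-4.1e-03  2.0e-04 -1.0e+00] t 10.23 F [-0.5 -0.7  0.4] op 1.001
[1.5, -0.2, 37.7, np.float64(0.0)] 37.7
```

Emit:
arm_command(steps=[0,0,12,0,0,0,-1,0,0,24,0,0,0,-1,0,0,34,0,0,0,-1,0,0,37,0,0,0,-1,0,0,37,0,0,0,-1])

```text
time: 10.65
ee_pos: [475.0, -0.4, 17.3]
tool_rot: [-0.0, 1.0, -0.018, -0.0]
ft_force: [-0.0, 0.3, 0.2]
opening: 1.0
```

Emit:
arm_command(steps=[0,0,0,0,0,0,-0.5,0,0,0,0,0,0,0], force=40)

```text
time: 10.82
ee_pos: [475.4, -0.4, 17.9]
tool_rot: [-0.0, 1.0, -0.018, 0.0]
ft_force: [-0.2, 0.2, 0.5]
opening: 0.747
```

```bash
python3 - <<'E'
from h import *
from bench import r
s=r.observe()
plan(s,[((475,-0.2,14.5),-2)])
p,psi,M=now(s)
c=r.capture("scene");cv2.imwrite("pics/s8.png",crop(c,290,150,90,80,6))
E
```

```text
now [ 4.754e+02 -4.000e-01  1.790e+01] -2.01 tilt [ 9.e-04  0.e+00 -1.e+00] t 10.82 F [-0.2  0.2  0.5] op 0.747
[-0.4, -0.2, 3.4, np.float64(-0.0)] 3.4
```

View pics/s8.png

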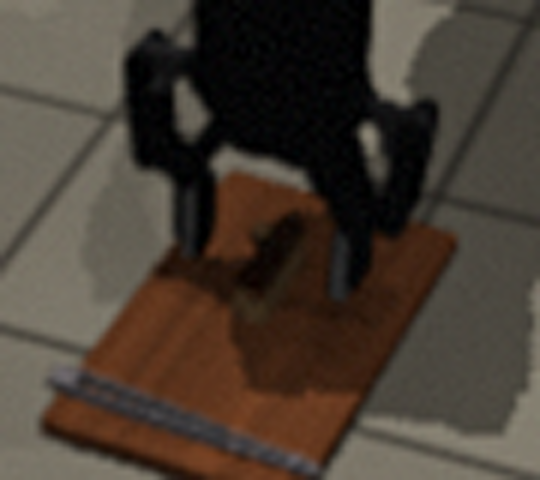

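Emit:
arm_command(steps=[0,0,3,0,0,0,0,0,0,3,0,0,0,0.5,0,0,3,0,0,0,1,0,0,3,0,0,0,1,0,0,3,0,0,0,1])

```text
time: 11.28
ee_pos: [474.9, -0.4, 14.3]
tool_rot: [-0.0, 1.0, -0.018, -0.0]
ft_force: [-1.7, -0.2, 4.7]
opening: 0.163
```

Emit:
arm_command(steps=[0,0,0,0,0,0,1,0,0,0,0,0,0,1,0,0,0,0,0,0,1,0,0,0,0,0,0,1])

```text
time: 11.62
ee_pos: [474.9, -0.4, 14.3]
tool_rot: [-0.0, 1.0, -0.018, -0.0]
ft_force: [-1.6, 0.8, 5.9]
opening: 0.162
```

```bash
python3 - <<'E'
from h import *
from bench import r
s=r.observe()
plan(s,[((475,-0.2,60),-2)])
c=r.capture("scene");cv2.imwrite("pics/s9.png",crop(c,290,150,90,80,8))
E
```

```text
now [ 4.749e+02 -4.000e-01  1.430e+01] -2.01 tilt [-1.e-04  0.e+00 -1.e+00] t 11.62 F [-1.6  0.8  5.9] op 0.162
[0.1, -0.2, -45.7, np.float64(-0.0)] 45.7
```

View pics/s9.png

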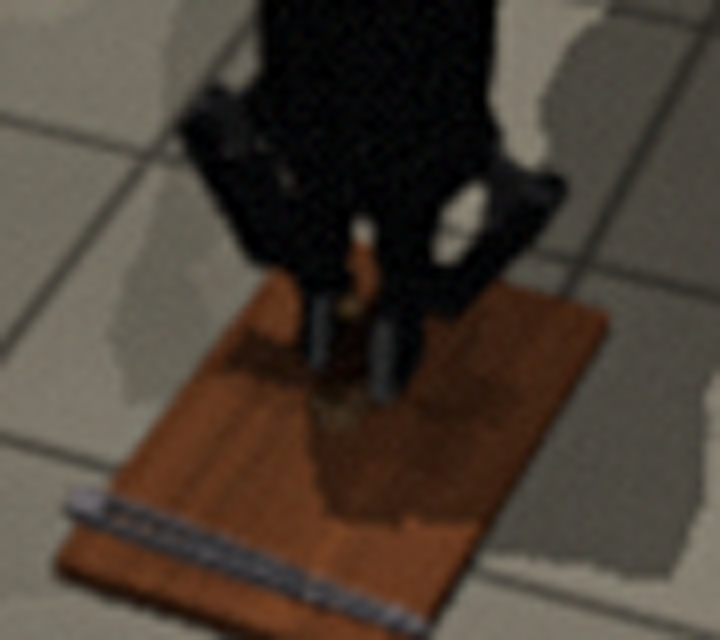

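The flat sides are gripped. I'll refine the vice yaw and position from the saved first pictures before carrying.

```bash
python3 - <<'E'
from h import *
from bench import r
np.set_printoptions(precision=1,suppress=True)
for n,b in(("top0.npz",(395,190,45,50)),("scene0.npz",(205,160,50,52))):
    c=load(n); px,P,C=cloud(c,*b)
    q=P[(P[:,2]>42)&(P[:,2]<95)&(abs(P[:,1]+270)<30)&(P[:,0]>500)&(P[:,0]<620)]
    X=[];Y=[]
    for x in range(500,620,6):
        w=q[(q[:,0]>=x)&(q[:,0]<x+6)]
        if len(w)>=6: X.append(w[:,0].mean());Y.append((w[:,1].min()+w[:,1].max())/2); print(x+3,len(w),w[:,1].min().round(1),w[:,1].max().round(1),w[:,2].max().round(1),end=" | ")
    k=np.polyfit(X,Y,1); res=np.array(Y)-np.polyval(k,X); print("\n",n,"yaw",np.degrees(np.arctan(k[0])),"y@573",np.polyval(k,573),res)
    w=P[(P[:,2]>50)&(P[:,2]<75)&(P[:,0]>530)&(P[:,0]<566)&(abs(P[:,1]+270)<12)]; print("face z50-75",len(w),w[w[:,2].argsort()])
    w=P[(P[:,2]>48)&(P[:,2]<64)&(P[:,0]>588)&(P[:,0]<620)&(abs(P[:,1]+272)<10)]; print("fixed x",len(w),np.percentile(w[:,0],[0,10,90,100]))
t=load("top0.npz"); px,P,C=cloud(t,390,155,40,40); q=P[(P[:,2]>55)&(P[:,2]<64)]; print("jar",np.median(q,axis=0))
px,P,C=cloud(t,435,200,45,45); q=P[(P[:,2]>60)]; print("lamp high",q.min(0),q.max(0),q[:,1].max())
plan(r.observe(),[((476,-10,140),-2.5),((535,-150,150),-3),((585,-271.8,120),-3.5)])
E
```

```text
509 19 -278.3 -254.7 68.1 | 515 21 -279.9 -254.8 66.6 | 521 19 -279.0 -255.5 63.2 | 527 19 -278.2 -255.3 60.0 | 533 23 -279.1 -255.9 68.3 | 539 19 -282.3 -256.0 62.5 | 545 37 -282.9 -256.4 86.3 | 551 22 -281.6 -256.4 92.6 | 563 18 -283.3 -258.5 51.7 | 569 17 -283.1 -258.7 49.6 | 575 17 -283.8 -259.4 50.3 | 581 18 -284.1 -260.0 49.5 | 587 19 -284.0 -260.3 50.4 | 593 16 -283.8 -260.5 49.8 | 599 29 -284.6 -260.0 64.2 | 605 21 -284.4 -260.2 68.5 | 611 9 -280.9 -260.7 63.2 | 
 top0.npz yaw -3.4948735520830216 y@573 -270.70130092749747 [ 0.3 -0.2  0.3  1.2  0.8 -0.5 -0.6  0.3 -0.8 -0.5 -0.8 -0.9 -0.6 -0.3
 -0.   0.4  2.1]
face z50-75 40 [[ 563.6 -258.5   50.2]
 [ 563.6 -264.3   50.4]
 [ 537.3 -269.    50.5]
 [ 543.1 -266.3   50.7]
 [ 560.4 -266.8   51.7]
 [ 545.8 -269.    51.9]
 [ 545.7 -277.6   52.5]
 [ 545.6 -274.6   53. ]
 [ 539.8 -271.4   53.3]
 [ 542.4 -276.9   54.9]
 [ 539.5 -265.1   55.4]
 [ 530.8 -279.1   55.8]
 [ 539.4 -262.1   55.9]
 [ 530.6 -276.    56.8]
 [ 536.3 -276.1   57.2]
 [ 542.  -279.1   58.2]
 [ 542.  -261.7   58.4]
 [ 544.8 -261.7   58.8]
 [ 533.2 -278.5   59. ]
 [ 53
[... 2387 characters left out ...]
.4   68.1]
 [ 558.  -258.4   68.2]
 [ 556.4 -265.6   68.4]
 [ 554.6 -273.    68.4]
 [ 555.8 -275.4   68.5]
 [ 553.  -280.3   68.6]
 [ 557.3 -261.7   70.1]
 [ 557.1 -258.6   70.8]
 [ 556.4 -274.3   72.5]
 [ 554.  -279.    72.9]
 [ 555.5 -259.2   72.9]
 [ 557.9 -263.9   73.2]
 [ 556.2 -271.2   73.3]
 [ 554.7 -265.8   73.8]
 [ 555.9 -268.1   73.9]
 [ 558.2 -260.4   74.3]]
fixed x 42 [599.7 602.4 612.2 613.4]
jar [ 685.4 -247.3   60.8]
lamp high [ 515.  -397.   113.1] [ 543.2 -353.6  151.1] -353.5741113923883
now [474.9  -0.4  14.3] -2.01 tilt [-0. -0. -1.] t 11.67 F [-1.7 -0.3  5. ] op 0.168
[1.4, 9.6, -125.7, np.float64(0.5)] 126.1
[65.1, 137.3, -10.0, 0.5] 152.3
[56.3, 119.0, 30.0, 0.5] 135.0
```

Emit:
arm_command(steps=[0,0,-10,0,0,0,1,0,0,-35,0,0,0,1,0,0,-65,0,0,0,1,0,5,-95,0,0,0.3,1,1,10,-126,0,0,0.5,1])

```text
time: 12.08
ee_pos: [475.0, -10.2, 142.0]
tool_rot: [-0.0, 1.0, -0.022, -0.0]
ft_force: [-0.1, 0.2, -0.5]
opening: 0.167
```

Emit:
arm_command(steps=[13,27,-2,0,0,0.1,1,26,55,-4,0,0,0.2,1,39,82,-6,0,0,0.3,1,52,110,-8,0,0,0.4,1,65,137,-10,0,0,0.5,1])

```text
time: 12.5
ee_pos: [534.8, -151.7, 151.1]
tool_rot: [0.0, 1.0, -0.026, 0.0]
ft_force: [0.5, 0.9, 0.6]
opening: 0.165
```

Emit:
arm_command(steps=[11,24,0,0,0,0.1,1,22,48,0,0,0,0.2,1,34,72,0,0,0,0.3,1,45,96,0,0,0,0.4,1,56,119,0,0,0,0.5,1])

```text
time: 12.92
ee_pos: [584.4, -273.3, 150.9]
tool_rot: [-0.0, 1.0, -0.031, 0.0]
ft_force: [0.4, 0.6, -0.3]
opening: 0.163
```

```bash
python3 - <<'E'
from h import *
from bench import r
s=r.observe()
plan(s,[((584.5,-271.9,100),-3.5),((584.5,-271.9,70),-3.5)])
c=r.capture("scene");cv2.imwrite("pics/s10.png",crop(c,180,100,90,110,5));np.savez("s10.npz",**c)
E
```

```text
now [ 584.4 -273.3  150.9] -3.53 tilt [ 1.e-04  3.e-04 -1.e+00] t 12.92 F [ 0.4  0.6 -0.3] op 0.163
[0.1, -1.4, 50.9, np.float64(-0.0)] 50.9
[0.0, 0.0, 30.0, 0.0] 30.0
```

View pics/s10.png

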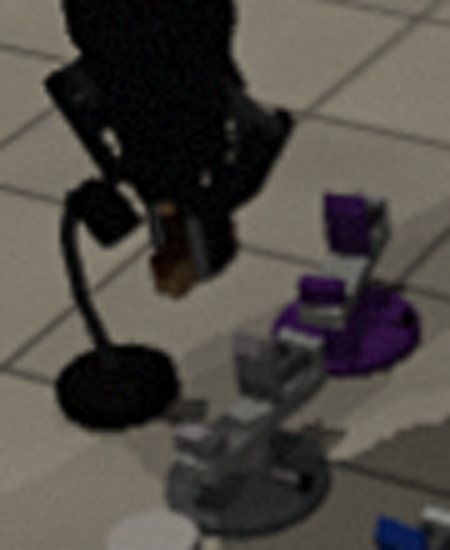

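The sample is level in the grip above the vice and the lamp head is clear to the left. I'll descend to a height still above the fixed jaw.

Emit:
arm_command(steps=[0,-1,20,0,0,0,1,0,-1,40,0,0,0,1,0,-1,60,0,0,0,1,0,-1,75,0,0,0,1,0,-1,75,0,0,0,1])

```text
time: 13.38
ee_pos: [582.6, -270.2, 72.7]
tool_rot: [-0.001, 1.0, -0.031, -0.002]
ft_force: [0.1, -0.5, -1.1]
opening: 0.163
```

Emit:
arm_command(steps=[0,0,0,0,0,0,1,0,0,0,0,0,0,1])

```text
time: 13.55
ee_pos: [584.8, -271.1, 76.6]
tool_rot: [0.0, 1.0, -0.031, 0.001]
ft_force: [0.1, 0.2, 0.8]
opening: 0.162
```

```bash
cat > look.py <<'E'
from h import *
from bench import r
import sys
np.set_printoptions(precision=1,suppress=True)
def look(name,tgt=[]):
    s=r.observe(); plan(s,tgt); p,psi,M=now(s)
    c=r.capture("scene");cv2.imwrite(f"pics/{name}.png",crop(c,195,135,70,75,8));np.savez(name+".npz",**c)
    px,P,C=cloud(c,195,135,70,75); C=C.astype(int)
    a=np.radians(-3.5); V=np.array([[np.cos(a),-np.sin(a),0],[np.sin(a),np.cos(a),0],[0,0,1]]); O=np.array([572.5,-271.2,46])
    q=(P-O)@V; print("tcp in vice",(p-O)@V)
    br=(C[:,0]>C[:,2]*1.45)&(abs(q[:,1])<15)&(q[:,2]>-5)&(q[:,2]<60)&(abs(q[:,0])<60)
    w=q[br]; print("wood",len(w),np.percentile(w,[4,50,96],axis=0) if len(w) else 0)
    f=(q[:,2]>18)&(q[:,2]<40)&(q[:,0]<-10)&(q[:,0]>-45)&(abs(q[:,1])<16)&~br; 
    if f.sum()>4: print("jaw face x",f.sum(),np.percentile(q[f],[4,50,96],axis=0))
    f=(q[:,2]>8)&(q[:,2]<17)&(q[:,0]>20)&(q[:,0]<45)&(abs(q[:,1])<16)&~br
    if f.sum()>4: print("fixed",f.sum(),np.percentile(q[f],[4,50,96],axis=0))
    return c,q,C,px
E
python3 - <<'E'
from look import *
look("s11")
E
```

```text
now [ 584.8 -271.1   76.6] -3.51 tilt [ 0. -0. -1.] t 13.55 F [0.1 0.2 0.8] op 0.162
tcp in vice [12.2  0.9 30.6]
wood 79 [[23.  -3.4 30.1]
 [35.2  6.3 42.7]
 [39.5 11.5 55.9]]
jaw face x 26 [[-23.1   5.3  19.3]
 [-18.7  10.3  31.6]
 [-11.5  12.8  37.4]]
fixed 42 [[ 27.5 -12.6   8.9]
 [ 34.7   1.   11.8]
 [ 39.9  13.6  14. ]]
```

View pics/s11.png

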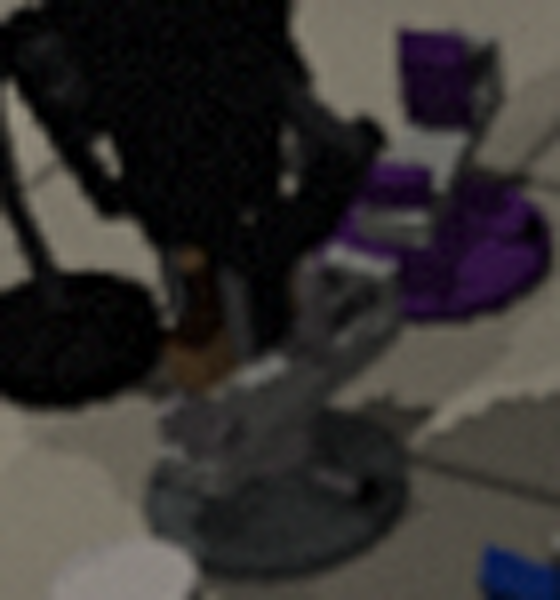

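```bash
python3 - <<'E'
from look import *
c=load("s11.npz")
px,P,C=cloud(c,195,135,70,75); C=C.astype(int)
a=np.radians(-3.5); V=np.array([[np.cos(a),-np.sin(a),0],[np.sin(a),np.cos(a),0],[0,0,1]]); O=np.array([572.5,-271.2,46])
q=(P-O)@V
for z in range(4,60,4):
    m=(q[:,2]>=z)&(q[:,2]<z+4)&(q[:,0]>22)&(q[:,0]<50)&(abs(q[:,1])<22)
    br=m&(C[:,0]>C[:,2]*1.35)
    print(z,"all",m.sum(),(q[m][:,1].min(),q[m][:,1].max()) if m.any() else 0,"wood",br.sum(),(q[br][:,1].min(),q[br][:,1].max(),np.median(q[br][:,0])) if br.any() else 0)
    if 28<=z<44: 
        for i in np.where(m)[0]: print("   ",px[i],q[i],C[i])
E
```

```text
4 all 14 (np.float64(-12.457707306377642), np.float64(13.051149745357153)) wood 0 0
8 all 23 (np.float64(-11.932727931262574), np.float64(14.904871980149473)) wood 0 0
12 all 19 (np.float64(-13.51864309196691), np.float64(14.189653254620447)) wood 0 0
16 all 0 0 wood 0 0
20 all 0 0 wood 0 0
24 all 1 (np.float64(8.293043257242815), np.float64(8.293043257242815)) wood 0 0
28 all 10 (np.float64(-2.0372676502233884), np.float64(11.54252979007019)) wood 7 (np.float64(-2.0372676502233884), np.float64(11.389135476669319), np.float64(37.881549367094266))
    [223 181] [26.8  8.5 29.3] [51 41 31]
    [224 181] [24.7 10.  28.4] [68 63 52]
    [217 182] [37.9 -2.  29.9] [46 35 22]
    [218 182] [38.   1.5 31.2] [54 41 26]
    [219 182] [37.6  4.5 32. ] [52 38 22]
    [218 183] [39.5  2.3 29.3] [43 33 27]
    [219 183] [37.5  3.8 28.4] [46 34 25]
    [221 183] [38.5 11.4 31.7] [65 56 44]
    [222 183] [35.  11.5 29.4] [71 67 58]
    [221 184] [38.6 10.9 28.4] [71 66 55]
32 all 16 (np.float64(-4.838192220300682), np.float64(16.91437266229734)) wood 12 (np.float64(-4.838192220300682), np.float64(1
[... 2274 characters left out ...]
float64(-2.9409594583069643), np.float64(15.981156497302068)) wood 8 (np.float64(-2.9409594583069643), np.float64(10.265549802701129), np.float64(36.999252938217424))
48 all 27 (np.float64(-8.861437897503446), np.float64(17.895481934951242)) wood 18 (np.float64(-3.4225863109938954), np.float64(11.386849068300785), np.float64(31.4655099997823))
52 all 15 (np.float64(-11.300100390973743), np.float64(17.150099176866163)) wood 7 (np.float64(2.263698197680009), np.float64(8.005544753847099), np.float64(33.28162079303265))
56 all 9 (np.float64(-7.5316930276752885), np.float64(18.073929404918314)) wood 4 (np.float64(-5.000799897180316), np.float64(6.342428939384558), np.float64(25.180758044531416))
```

In the same camera the end face is centred about 3 mm towards +y of the fixed jaw. I'll shift by 2.5 mm and lower to the pushing height.

Emit:
arm_command(steps=[0,2.5,4,0,0,0,1,0,2.5,8,0,0,0,1,0,2.5,11,0,0,0,1,0,2.5,11,0,0,0,1])

```text
time: 13.93
ee_pos: [583.7, -273.3, 63.5]
tool_rot: [-0.0, 1.0, -0.031, -0.0]
ft_force: [0.5, -0.1, -0.5]
opening: 0.163
```

```bash
cat >> look.py <<'E'
def ends():
    c,q,C,px=look(sys.argv[1])
    def yr(m): return (len(q[m]),*np.percentile(q[m][:,1],[2,98]).round(1),"mid",round(float(np.percentile(q[m][:,1],[2,98]).mean()),1),"x",np.percentile(q[m][:,0],[10,50,90]).round(1),"z",np.percentile(q[m][:,2],[2,98]).round(1)) if m.any() else 0
    p=now(r.observe())[0]; a=np.radians(-3.5); zr=p[2]-46-2.3
    br=(C[:,0]>C[:,2]*1.3)&(abs(q[:,1])<16)
    print("endface",yr(br&(q[:,2]>zr+1)&(q[:,2]<zr+18)&(q[:,0]>20)&(q[:,0]<46)))
    print("fixed",yr((~br)&(q[:,2]>4)&(q[:,2]<16)&(q[:,0]>30)&(q[:,0]<50)&(abs(q[:,1])<20)))
    print("lip",yr((~br)&(q[:,2]>32)&(q[:,2]<42)&(q[:,0]<-12)&(q[:,0]>-50)&(q[:,1]>4)&(abs(q[:,1])<20)))
    print("face",yr((~br)&(q[:,2]>18)&(q[:,2]<30)&(q[:,0]<-12)&(q[:,0]>-50)&(q[:,1]>8)&(abs(q[:,1])<20)))
E
python3 -c "
from look import *
ends()" s12
```

```text
now [ 583.7 -273.3   63.5] -3.52 tilt [-0.  0. -1.] t 13.93 F [ 0.5 -0.1 -0.5] op 0.163
tcp in vice [11.3 -1.4 17.5]
wood 96 [[18.2 -7.5 17.8]
 [30.8  3.5 35.5]
 [38.7  8.7 56.6]]
jaw face x 18 [[-20.9   6.6  20. ]
 [-17.4  10.8  27. ]
 [-11.4  13.6  33.5]]
fixed 36 [[ 26.  -12.5   8.4]
 [ 37.2   6.4  12. ]
 [ 40.5  13.8  16.4]]
endface (41, np.float64(-5.7), np.float64(9.2), 'mid', 1.8, 'x', array([26.4, 37. , 38.7]), 'z', array([17.3, 32. ]))
fixed (40, np.float64(-13.4), np.float64(13.1), 'mid', -0.1, 'x', array([33. , 37.6, 40.2]), 'z', array([ 4.9, 14.8]))
lip (2, np.float64(10.9), np.float64(13.3), 'mid', 12.1, 'x', array([-20.6, -19.9, -19.2]), 'z', array([32.6, 35.5]))
face (9, np.float64(8.5), np.float64(14.1), 'mid', 11.3, 'x', array([-19.2, -17.3, -16. ]), 'z', array([19.8, 29.7]))
```

View pics/s12.png

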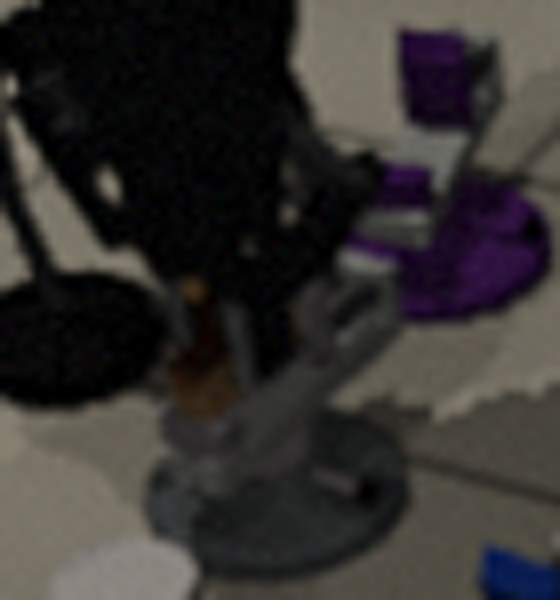

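Emit:
arm_command(steps=[0,1.5,-1,0,0,0,1,-1.5,1.5,-1,0,0,0,1,-3,1.5,-1,0,0,0,1])

```text
time: 14.23
ee_pos: [581.0, -274.9, 65.3]
tool_rot: [0.0, 1.0, -0.031, 0.0]
ft_force: [0.2, 0.9, -0.2]
opening: 0.161
```

Emit:
arm_command(steps=[-1,0,0,0,0,0,1,-2,0,0,0,0,0,1,-2,0,0,0,0,0,1])

```text
time: 14.48
ee_pos: [579.2, -274.6, 65.3]
tool_rot: [0.0, 1.0, -0.031, 0.0]
ft_force: [2.1, -0.9, -0.8]
opening: 0.163
```

Emit:
arm_command(steps=[-1,0,0,0,0,0,1,-2,0,0,0,0,0,1,-2,0,0,0,0,0,1])

```text
time: 14.73
ee_pos: [577.2, -274.5, 65.3]
tool_rot: [0.0, 1.0, -0.031, 0.0]
ft_force: [3.0, -2.0, -0.9]
opening: 0.162
```

Contact with the spring jaw came near x = 579 (2–3 N), which agrees with a seat at about 573. Pushing on.

Emit:
arm_command(steps=[-1.5,0,0,0,0,0,1,-3,0,0,0,0,0,1,-4.5,0,0,0,0,0,1,-6.5,0,0,0,0,0,1,-6.5,0,0,0,0,0,1])

```text
time: 15.15
ee_pos: [570.7, -274.1, 65.4]
tool_rot: [0.0, 1.0, -0.031, 0.0]
ft_force: [6.0, -2.2, -1.5]
opening: 0.165
```

```bash
python3 -c "
from look import *
ends()" s13
```

```text
now [ 570.7 -274.1   65.4] -3.51 tilt [ 0. -0. -1.] t 15.15 F [ 6.  -2.2 -1.5] op 0.165
tcp in vice [-1.6 -3.  19.4]
wood 92 [[ 6.2 -9.  19. ]
 [18.6  1.5 36.3]
 [25.5  7.3 58. ]]
jaw face x 18 [[-32.4   5.9  19.4]
 [-27.    8.8  28.3]
 [-23.1  13.3  37.3]]
fixed 43 [[ 27.3 -12.    9.2]
 [ 35.3   1.9  12.9]
 [ 39.7  13.5  14.3]]
endface (28, np.float64(-7.4), np.float64(8.6), 'mid', 0.6, 'x', array([22. , 23.7, 25.1]), 'z', array([19. , 34.1]))
fixed (48, np.float64(-12.1), np.float64(13.9), 'mid', 0.9, 'x', array([32. , 37.5, 39.7]), 'z', array([ 4.2, 14.2]))
lip (3, np.float64(11.4), np.float64(12.9), 'mid', 12.2, 'x', array([-30.5, -28.3, -27.1]), 'z', array([34.6, 38.7]))
face (6, np.float64(8.3), np.float64(11.1), 'mid', 9.7, 'x', array([-32.8, -28.3, -25.4]), 'z', array([19.2, 26.8]))
```

View pics/s13.png

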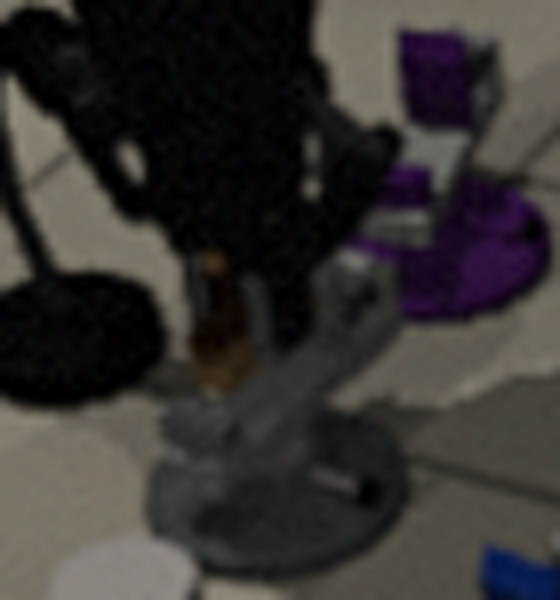

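Force is 6 N, so travel is about 8 mm. The end face is centred on the jaw (0.6 against 0.9) with roughly 2 mm to spare at the fixed jaw. Lowering now.

Emit:
arm_command(steps=[0,0,1.5,0,0,0,1,0,0,3,0,0,0,1,0,0,4.5,0,0,0,1,0,0,6,0,0,0,1,0,0,6,0,0,0,1])

```text
time: 15.62
ee_pos: [571.2, -274.1, 59.6]
tool_rot: [0.0, 1.0, -0.031, 0.001]
ft_force: [6.4, -0.1, 2.5]
opening: 0.166
```

Emit:
arm_command(steps=[0,0,1.5,0,0,0,1,0,0,3,0,0,0,1,0,0,4.5,0,0,0,1,0,0,5.5,0,0,0,1,0,0,5.5,0,0,0,1])

```text
time: 16.03
ee_pos: [571.3, -274.1, 54.1]
tool_rot: [0.0, 1.0, -0.031, 0.001]
ft_force: [7.8, -0.6, 1.9]
opening: 0.168
```

```bash
python3 -c "
from look import *
ends()" s14
```

```text
now [ 571.3 -274.1   54.1] -3.5 tilt [ 0. -0. -1.] t 16.03 F [ 7.8 -0.6  1.9] op 0.168
tcp in vice [-1.  -3.   8.1]
wood 87 [[-0.1 -9.3 12.2]
 [16.9  1.6 26.9]
 [26.3  7.8 50.4]]
jaw face x 6 [[-30.7   8.3  19.1]
 [-26.8  10.5  21.2]
 [-24.9  11.1  23.1]]
fixed 49 [[ 24.5 -13.8   8.2]
 [ 35.1   2.6  11.6]
 [ 40.2  12.6  14.5]]
endface (26, np.float64(-7.6), np.float64(7.5), 'mid', -0.1, 'x', array([21.9, 23.9, 26.3]), 'z', array([ 9.2, 23.7]))
fixed (45, np.float64(-13.9), np.float64(12.6), 'mid', -0.6, 'x', array([31.5, 37.6, 39.7]), 'z', array([ 4.6, 14.5]))
lip 0
face (5, np.float64(9.9), np.float64(11.1), 'mid', 10.5, 'x', array([-30.4, -27.5, -25.3]), 'z', array([19.1, 23.4]))
```

View pics/s14.png

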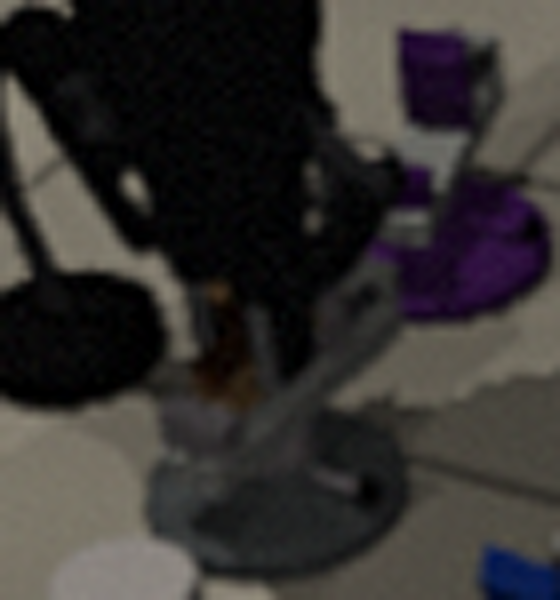

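The sample is between the jaws, below the top of the fixed jaw, with low forces. Down to the bed.

Emit:
arm_command(steps=[0,0,1.5,0,0,0,1,0,0,3,0,0,0,1,0,0,4.5,0,0,0,1,0,0,4.5,0,0,0,1])

```text
time: 16.42
ee_pos: [571.3, -274.1, 49.6]
tool_rot: [0.0, 1.0, -0.031, 0.001]
ft_force: [6.5, -0.2, 1.8]
opening: 0.164
```

Emit:
arm_command(steps=[0,0,0.8,0,0,0,1,0,0,0.8,0,0,0,1])

```text
time: 16.58
ee_pos: [571.3, -274.1, 48.9]
tool_rot: [0.0, 1.0, -0.031, 0.001]
ft_force: [6.9, -0.9, 3.3]
opening: 0.16
```

Emit:
arm_command(steps=[0,0,0.6,0,0,0,1,0,0,0.6,0,0,0,1])

```text
time: 16.75
ee_pos: [571.3, -274.1, 48.4]
tool_rot: [0.0, 1.0, -0.031, 0.001]
ft_force: [6.8, -0.1, 2.9]
opening: 0.165
```

Emit:
arm_command(steps=[0,0,0.6,0,0,0,1,0,0,0.6,0,0,0,1])

```text
time: 16.92
ee_pos: [571.4, -274.1, 48.4]
tool_rot: [0.0, 1.0, -0.031, 0.001]
ft_force: [3.2, 0.9, 13.9]
opening: 0.167
```

Emit:
arm_command(steps=[0,0,0.4,0,0,0,1,0,0,0.4,0,0,0,1])

```text
time: 17.08
ee_pos: [571.4, -274.1, 48.3]
tool_rot: [0.0, 1.0, -0.031, 0.001]
ft_force: [0.4, 3.0, 19.6]
opening: 0.165
```

The sample is on the bed (19 N at z 48.3). I'll ease off the load and slide +x until it meets the fixed jaw.

Emit:
arm_command(steps=[0,0,-0.7,0,0,0,1,1,0,-0.7,0,0,0,1,1,0,-0.7,0,0,0,1])

```text
time: 17.33
ee_pos: [572.0, -274.2, 48.3]
tool_rot: [0.0, 1.0, -0.031, 0.001]
ft_force: [1.8, 1.4, 10.4]
opening: 0.164
```

Emit:
arm_command(steps=[0.6,0,0,0,0,0,1,0.6,0,0,0,0,0,1])

```text
time: 17.5
ee_pos: [572.4, -274.2, 48.3]
tool_rot: [0.0, 1.0, -0.031, 0.0]
ft_force: [-0.0, 1.6, 12.3]
opening: 0.165
```

Emit:
arm_command(steps=[0.6,0,0,0,0,0,1,0.6,0,0,0,0,0,1])

```text
time: 17.67
ee_pos: [572.8, -274.3, 48.3]
tool_rot: [0.0, 1.0, -0.031, 0.0]
ft_force: [-1.7, 0.8, 13.4]
opening: 0.165
```

Emit:
arm_command(steps=[0.6,0,-0.3,0,0,0,1,0.6,0,-0.3,0,0,0,1])

```text
time: 17.83
ee_pos: [573.3, -274.3, 48.4]
tool_rot: [0.0, 1.0, -0.031, -0.0]
ft_force: [-0.9, 0.6, 10.2]
opening: 0.166
```

Emit:
arm_command(steps=[0.6,0,0,0,0,0,1,0.6,0,0,0,0,0,1])

```text
time: 18.0
ee_pos: [573.2, -274.2, 48.4]
tool_rot: [-0.0, 1.0, -0.031, -0.001]
ft_force: [-4.1, 3.0, 14.7]
opening: 0.165
```

Emit:
arm_command(steps=[0.6,0,0,0,0,0,1,0.6,0,0,0,0,0,1])

```text
time: 18.17
ee_pos: [573.3, -274.3, 48.4]
tool_rot: [-0.0, 1.0, -0.031, -0.001]
ft_force: [-10.3, 3.3, 18.8]
opening: 0.162
```

Contact with the fixed jaw came at x = 573.3. Easing off and letting go.

Emit:
arm_command(steps=[-0.8,0,-0.5,0,0,0,1,-0.8,0,-0.5,0,0,0,1,-0.8,0,-0.5,0,0,0,0.4,-0.8,0,-0.5,0,0,0,0.2,-0.8,0,-0.5,0,0,0,0.2])

```text
time: 18.58
ee_pos: [573.5, -274.3, 48.0]
tool_rot: [-0.0, 1.0, -0.031, -0.0]
ft_force: [-0.4, 0.4, -0.6]
opening: 0.398
```

Emit:
arm_command(steps=[0,0,0,0,0,0,0.1,0,0,0,0,0,0,0.1,0,0,-3,0,0,0,0.1,0,0,-8,0,0,0,0.1,0,0,-14,0,0,0,0.1])

```text
time: 19.0
ee_pos: [573.6, -274.2, 62.6]
tool_rot: [-0.0, 1.0, -0.031, -0.0]
ft_force: [-1.0, 0.2, 0.0]
opening: 0.452
```

```bash
python3 -c "
from look import *
ends()" s15
```

```text
now [ 573.6 -274.2   62.6] -3.51 tilt [-0.  0. -1.] t 19.0 F [-1.   0.2  0. ] op 0.452
tcp in vice [ 1.3 -2.9 16.6]
wood 97 [[-0.7 -4.3  4.4]
 [15.2  4.3 20.7]
 [27.8  8.4 42.1]]
fixed 45 [[ 26.8 -12.5   9.1]
 [ 33.7   0.3  11.9]
 [ 40.4  11.6  14. ]]
endface (17, np.float64(-4.8), np.float64(7.4), 'mid', 1.3, 'x', array([22.2, 26.2, 28.3]), 'z', array([17.3, 25.4]))
fixed (46, np.float64(-12.5), np.float64(13.6), 'mid', 0.6, 'x', array([32.3, 37.1, 39.9]), 'z', array([ 4.5, 13.8]))
lip 0
face (1, np.float64(9.7), np.float64(9.7), 'mid', 9.7, 'x', array([-27.8, -27.8, -27.8]), 'z', array([23.3, 23.3]))
```

View pics/s15.png

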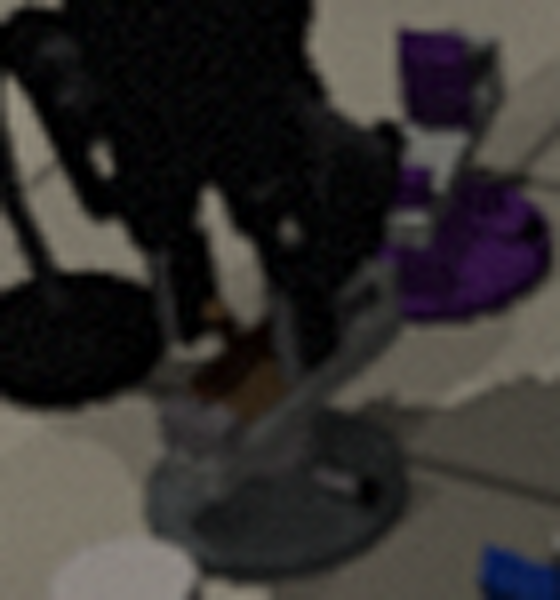

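Emit:
arm_command(steps=[0,0,-20,0,0,0,0.1,0,0,-55,0,0,0,0.1,0,0,-95,0,0,0,0,0,0,-135,0,0,0,0,0,0,-175,0,0,0,0])

```text
time: 19.47
ee_pos: [573.4, -274.1, 239.8]
tool_rot: [0.0, 1.0, -0.031, 0.0]
ft_force: [0.5, 0.6, 0.1]
opening: 0.5
```

Emit:
arm_command(steps=[-20,-30,0,0,0,0,0,-40,-65,0,0,0,0,0,-60,-100,0,0,0,0,0,-80,-135,0,0,0,0,0,-100,-170,0,0,0,0,0])

```text
time: 19.88
ee_pos: [483.2, -97.0, 237.7]
tool_rot: [0.0, 1.0, -0.031, 0.0]
ft_force: [1.7, 0.6, 0.4]
opening: 0.503
```

Emit:
arm_command(steps=[0,-30,0,0,0,0,-1,0,-65,0,0,0,0,-1,0,-100,0,0,0,0,-1,0,-110,0,0,0,0,-1,0,-110,0,0,0,0,-1])

```text
time: 20.3
ee_pos: [491.1, 14.3, 237.9]
tool_rot: [-0.0, 1.0, -0.028, 0.0]
ft_force: [0.6, 0.4, -0.1]
opening: 1.002
```

```bash
python3 - s16 <<'E'
from look import *
ends()
c=load("s16.npz")
t=r.capture("top");np.savez("t16.npz",**t)
a=np.hstack([crop(t,385,180,65,65,6),crop(c,200,145,65,65,6)]);cv2.imwrite("pics/f16.png",a)
cv2.imwrite("pics/full16.png",np.vstack([c["frame"][100:380,:,::-1],t["frame"][80:380,:,::-1]]))
V=np.array([[np.cos(np.radians(-3.5)),-np.sin(np.radians(-3.5)),0],[np.sin(np.radians(-3.5)),np.cos(np.radians(-3.5)),0],[0,0,1]])
for n,cc,b in(("top",t,(395,185,45,55)),("scene",c,(200,155,60,60))):
    px,P,C=cloud(cc,*b); C=C.astype(int); q=(P-np.array([573.3,-274.2,46]))@V
    m=(C[:,0]>C[:,2]*1.35)&(q[:,2]>15)&(q[:,2]<30)&(abs(q[:,1])<14)&(abs(q[:,0])<35)
    rc=cv2.minAreaRect(q[m][:,:2].astype(np.float32)); print(n,m.sum(),rc,"ztop med",np.median(q[m][:,2]))
    A=np.c_[q[m][:,0],q[m][:,1],np.ones(m.sum())]
    ii=m&(abs(q[:,1]-rc[0][1])<3); print("ridge slope deg",np.degrees(np.polyfit(q[ii][:,0],q[ii][:,2],1)[0]),ii.sum())
    h=(q[:,2]>30)&(q[:,2]<55)&(abs(q[:,1])<14)&(q[:,0]>-12)&(abs(q[:,0])<35); print("stub",h.sum(),q[h].mean(0) if h.any() else 0,q[h].max(0) if h.any() else 0)
    l=(q[:,2]>32)&(q[:,2]<44)&(q[:,0]<-15)&(q[:,0]>-50)&(abs(q[:,1])<16); print("lip",l.sum(),q[l].mean(0) if l.any() else 0)
E
```

```text
now [491.1  14.3 237.9] -3.25 tilt [ 0.  0. -1.] t 20.3 F [ 0.6  0.4 -0.1] op 1.002
tcp in vice [-98.7 280.  191.9]
wood 138 [[-20.3  -4.5   5.9]
 [  8.2   4.5  20.4]
 [ 26.8   8.8  40.6]]
jaw face x 58 [[-28.7 -12.3  20.8]
 [-24.2   0.9  32.1]
 [-20.6  12.5  38.7]]
fixed 48 [[ 26.7 -12.6   8.9]
 [ 33.8   1.7  12.2]
 [ 39.9  12.6  15.3]]
endface 0
fixed (46, np.float64(-13.0), np.float64(13.6), 'mid', 0.3, 'x', array([31.3, 37.2, 39.8]), 'z', array([ 4.9, 14.2]))
lip (10, np.float64(6.6), np.float64(12.7), 'mid', 9.7, 'x', array([-27.5, -26.6, -23.5]), 'z', array([32.5, 39.3]))
face (8, np.float64(8.5), np.float64(12.5), 'mid', 10.5, 'x', array([-27. , -24.4, -20.2]), 'z', array([19. , 28.2]))
top 78 ((1.2113819122314453, 2.9587998390197754), (47.41410827636719, 14.657451629638672), 1.8351362943649292) ztop med 24.06381911365338
ridge slope deg -2.7212809279652475 28
stub 16 [ 8.5  2.9 41.5] [13.8  6.6 51.3]
lip 27 [-29.9   3.   37.5]
scene 92 ((1.9221649169921875, 3.5414743423461914), (52.01048278808594, 18.796070098876953), 3.8137779235839844) ztop med 21.161911100365387
ridge slope deg -1.5004356904302056 40
stub 16 [14.9  4.8 39.4] [18.8  6.8 46.3]
lip 29 [-27.1   3.1  35.6]
```

View pics/f16.png

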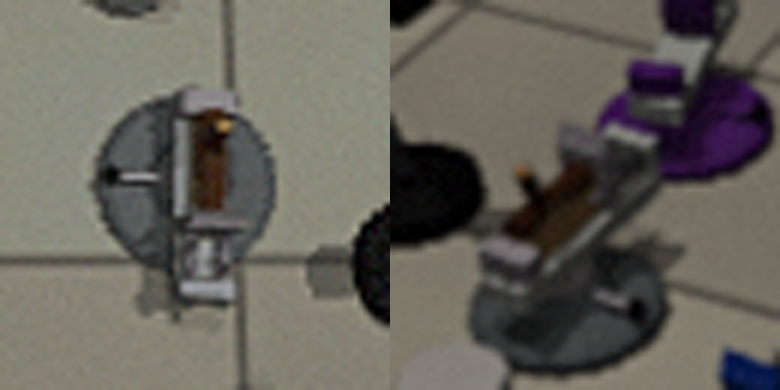

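View pics/full16.png

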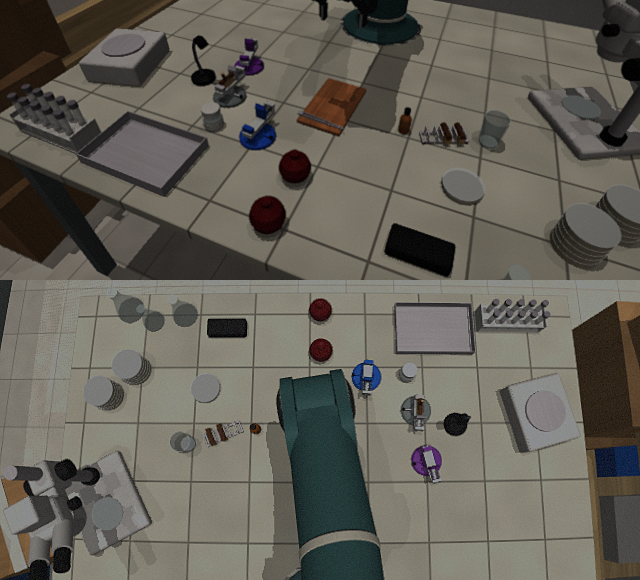

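The sample sits in the grey vice bark up, with its stub at top crop (222,125), and everything else looks undisturbed. A finer check of yaw and level follows.

```bash
python3 - <<'E'
from h import *
np.set_printoptions(precision=1,suppress=True)
V=np.array([[np.cos(np.radians(-3.5)),-np.sin(np.radians(-3.5)),0],[np.sin(np.radians(-3.5)),np.cos(np.radians(-3.5)),0],[0,0,1]])
def f(n,b,z0):
    cc=load(n);px,P,C=cloud(cc,*b); C=C.astype(int); q=(P-np.array([573.3,-274.2,46]))@V
    m=(C[:,0]>C[:,2]*1.35)&(q[:,2]>15)&(q[:,2]<30)&(abs(q[:,1])<14)&(abs(q[:,0])<35)
    for x in range(-24,26,8):
        w=q[m&(q[:,0]>=x)&(q[:,0]<x+8)]
        if len(w)>3: print(n,x+4,len(w),"y",w[:,1].min().round(1),w[:,1].max().round(1),(w[:,1].min()+w[:,1].max())/2,"z90",np.percentile(w[:,2],[50,90]))
    for nm,xl,xh,zl,zh in(("fixed",24,42,9,17),("lip",-50,-20,32,44),("bed sides",-18,20,-3,4)):
        w=q[(q[:,2]>zl)&(q[:,2]<zh)&(q[:,0]>xl)&(q[:,0]<xh)&(abs(q[:,1]-3)<17)]
        print(n,nm,len(w),"y",np.percentile(w[:,1],[2,98]) if len(w) else 0)
    im=(C[:,0]>C[:,2]*1.35)&m
f("t16.npz",(395,185,45,55),0); f("s16.npz",(200,155,60,60),0)
c=load("s16.npz");cv2.imwrite("pics/z16.png",crop(c,213,160,40,40,14))
E
```

```text
t16.npz -20 12 y -1.3 9.7 4.184461254353162 z90 [25.9 28.1]
t16.npz -12 14 y -4.9 9.6 2.3357244256435665 z90 [24.6 27.5]
t16.npz -4 17 y -4.1 9.5 2.6853270295122846 z90 [22.9 27.1]
t16.npz 4 14 y -4.0 10.0 2.9941881828676813 z90 [23.7 26.7]
t16.npz 12 8 y 5.4 10.5 7.984756945144849 z90 [24.7 28.1]
t16.npz 20 12 y -3.5 10.8 3.6831143326356623 z90 [23.7 29.2]
t16.npz fixed 28 y [-8.7 15.4]
t16.npz lip 27 y [-9.3 14.9]
t16.npz bed sides 26 y [ 9.2 15. ]
s16.npz -20 12 y -7.6 10.6 1.5030303632559439 z90 [22.4 24.7]
s16.npz -12 16 y -3.4 12.2 4.386098854789262 z90 [20.8 24.1]
s16.npz -4 12 y 0.8 11.9 6.317712116341676 z90 [21.6 24.6]
s16.npz 4 9 y 2.6 10.1 6.33539788629669 z90 [21.4 24. ]
s16.npz 12 15 y 1.4 9.7 5.52903323187838 z90 [21.7 27.8]
s16.npz 20 14 y -0.9 10.1 4.619752318070064 z90 [22.  24.4]
s16.npz 28 13 y -4.4 9.4 2.483862917716968 z90 [19.5 22.9]
s16.npz fixed 45 y [-9.8 15.9]
s16.npz lip 29 y [-9.9 15.7]
s16.npz bed sides 34 y [ 8.1 17.5]
```

View pics/z16.png

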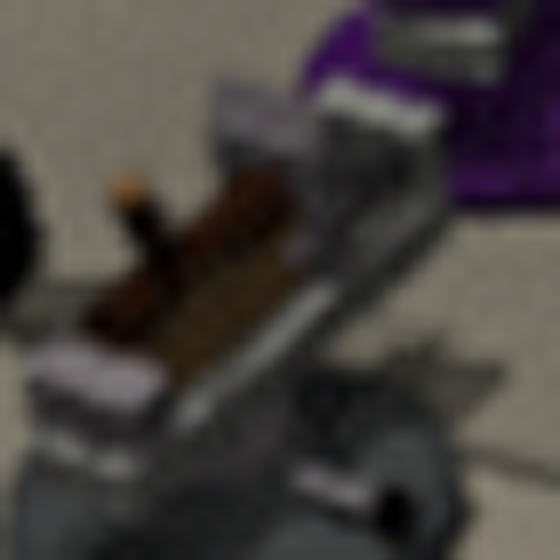

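The sample lies parallel to the bed edge, flat on the bed, centred between the jaws (middle y about 3.0 against about 3.2 for the jaws) and with its ridge height level. Handing in.

```bash
python3 -c "
from bench import r
print(r.hand_in())"
```

```text
the job is handed in; nothing more can be done
None
```

The stem sample with the shoot stub is clamped in the grey vice, bark up, with its stub towards the fixed jaw. I handed the job in at about 20 s of the 61 s allowed; no verdict came back.

**What I did**
1. I lifted the sample from the rack by its ends, stood it on the board and let go.
2. I took it again by its flat sawn sides and pushed the spring jaw back about 8 mm (around 6 N).
3. I lowered it to the bed, slid it until it met the fixed jaw, and released it. I then opened the gripper and moved the arm well clear.

**Last checks**
- **Position:** the sample is centred on the jaws to within about 0.5 mm and on the bed. By camera depth the spring jaw stands about 7 mm back, against 6 mm expected.
- **Straight and level:** the enlarged picture shows it parallel to the bed edge. The depth data disagree slightly: they gave 1.5 to 4° of yaw and 1.5 to 3° of ridge slope. I took that as noise, since each pixel covers about 2.5 mm.
- **Surroundings:** the other two samples are still in the rack, and nothing else on the bench looks moved in either camera.
- **Forces:** the highest wrist force I read was about 20 N.

The two cameras disagreed by 2 to 4 mm, so I settled the final positions by feel and by comparing parts within the same picture.

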